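# Fill the caster tray and slide it home under the bench shelf

## Robot

A 6-joint arm with a two-finger parallel gripper is mounted at the origin on the work surface. World frame = base frame: x ahead of the robot, y to its left, z up, the work surface at z = 0. Lengths are in mm, angles in rad, forces in N, time in s.
With the tool pointing down it reaches from about 350 to 1000 mm from the base axis. Payload 7.1 kg.
Tool frame: the origin (TCP) lies on the mounting face of the last link; the fingertips stand 173 mm ahead of it and the grasp point (between the pads) lies 155 mm ahead of it; z points along the fingers, y is the direction in which the jaws open and shut (so a half turn about z gives the same grasp; the last joint's range is limited). The gripper opens to 85 mm and grips with 20 to 120 N. Pads are 22 mm wide; open, the fingers measure 114 mm over their backs; the gripper's body (76 mm by 85 mm) begins 54 mm behind the grasp point. The pads swing forward as they close: fully open they stand 13 mm farther back than shut.
Start: joints at [1.143, 0.423, 1.63, -0, 1.089, -0.019], TCP at [248.411, 573.497, 404.719] pointing down, gripper open.
Joint ranges: [-3, 3], [-0.9, 2.11], [0.09, 2.58], [-1.31, 4.45], [0.11, 2.69], [-2.54, 2.54]. Speed limits (rad/s): [2.39, 2.39, 3.01, 3.14, 3.14, 3.14].

## Interface

Orientations are given as a unit quaternion [w, x, y, z].
In Python, from rig import arm, grab_frame, workorder gives the robot as it stands. The module is installed in compiled form; this text tells all that it offers.
- The arm moves only by the tool jog_arm, never from a script. Its argument "moves" is a list of rows, each an object of numbers: "dx", "dy", "dz": the shift along the tool's x, y, z in mm; "rx", "ry", "rz": the turn, a rotation vector about the tool's x, y, z in degrees; "claw": the finger opening in mm, from 0 to 85.4. A call has 1 to 10 rows; each row is the pose to reach, as a shift and turn from the pose commanded when the call began, along the tool's axes at that moment; what a row does not reach only later rows make up. A row lasts 1/10 s, in which the tool goes at most 50 mm and 8.59 degrees, less where a joint would pass 70% of its speed; a pose out of reach is approached as far as the arm can. A call with a gripper value outside its range is refused whole. The fingers move at their own pace and stop on an object; "grip_force" is the grip in N (left out, the last holds). Time passes only in rows, so rows that repeat a pose let the fingers close. It gives the time, the measured TCP pose, the force and the opening at its end, in the units of the state.
- arm.get_obs(): the state, without advancing time (a new reading comes with each control period).
- grab_frame(name): name is "scene" or "top" or "wrist"; returns a dict with "img" (420x560x3 uint8, blue, green, red), "fx", "fy", "cx", "cy" (pixels), "k1" (the pictures are not rectified: a ray, as slopes to the right and down, at radius r is drawn at 1 + k1 r^2 times it, then the intrinsics apply), "extrinsics" (4x4, takes a point from world to camera coordinates). Camera axes: x right, y up, looking along -z (the intrinsics and any distortion apply to the point x, -y, -z); pixel columns grow to the right and rows downward; lengths in mm; the calibration is good to about 2 mm. A picture is of the moment at which its call begins. There is no depth.
- workorder.sign_off(): hands the job in, once; it reports no verdict.
The state is a dict: "time": time; "q": joint angles; "joint_velocities": joint speeds; "joint_efforts": joint torques, N m; "tcp_pos": TCP position; "ee_rot": TCP orientation; "wrist_force": force on the tool from outside, world axes, zero at the start; "moment": the same for the moment, N m; "grip_width": opening from 0.0 (shut) to 1.0 (fully open).
Only numpy, scipy, OpenCV 4.12 (cv2) and the standard library are available. Lean on these libraries where they do the work, as an engineer would, in place of code of your own. Each camera call takes 0.05 s, during which the arm holds its last target.

## Task

Set the caster that stands on the bench flat into the empty pocket of the kit tray. Then slide the tray into the empty bay under the low shelf, neither it nor its load touching the shelf, and push it gently on past its roller catch until it is held against the rubber buffer of the rear stop. Let go, and leave everything else where it is.

Things in the scene. Friction and masses are not known exactly. Their poses are not given: they have to be found in the camera images.
- caster_a: Caster to load, 0.11 kg: stands wheel up on its square 60 x 60 x 4 mm plate in front of the full bay, 70 mm tall. Wheel 50 mm across, 20 mm wide, axle along y, 45 mm up. Fork cheeks beside the wheel (29 mm over both) reach 51 mm up, are 30 mm long in x to 34 mm and 16 mm above that; above 51 mm only the bare wheel stands out. Origin: centre of the plate's underside; z up.
- caster_b: Same caster, already in the tray's front left pocket (loose, held by the pocket walls only).
- caster_c: Same caster, already in the tray's rear right pocket.
- caster_d: Same caster, already in the tray's rear left pocket.
- tray: Steel kit tray on two low-friction nylon skids, 150 x 150 mm, 30 mm high, walls 4 mm, four 69 x 69 mm pockets (floor 6 mm up) between dividers 26 mm high; 0.7 to 0.9 kg with its casters, whose tops are then 76 mm up. Origin: centre of its underside; x to its rear (goes in first), y left, z up. Pull handle on the front wall (-x); a 30 mm wide steel strike stands 32 mm out of the rear wall.
- handle (a point): Centre of the tray's black pull handle, 94 mm in front of the tray's centre, 38 mm above its underside. 50 mm wide along the tray's y with flat ends and front, 18 mm high (29 to 47 mm up), standing out from 75 to 113 mm in front of the tray's centre. Axes as the tray's.
- pocket (a point): Centre of the floor of the empty pocket, front right in the tray, 36.5 mm in front of and 36.5 mm to the right of the tray's centre (6 mm above its underside). Axes as the tray's.
- riser: Low grey sheet-steel bench shelf on posts, fixed: 520 mm wide, 250 mm deep, underside 86 mm above the bench (10 mm over seated casters), top 116 mm, stock standing on it. Two bays beneath, either side of a middle post. Origin: on the bench at the middle of its front edge; x points in under the shelf, y left, z up.
- bay: Empty bay: two fixed guide rails, 14 mm high, 156 mm apart inside (3 mm play each side), mouths flared from 24 mm before the shelf edge. Origin: on the bench, on the bay's centre line at the shelf's front edge; x straight in, y left. A rear stop stands hidden at its back, set anywhere in a 70 mm range: the tray is home with its centre 0 to 70 mm behind this origin, found only by feel.
- buffer (a joint): Press of the rear stop's rubber buffer, m: 0 free, then 2.5 N/mm, hard at 0.003; over 1.3 mm when the tray is caught. Over the 20 mm before it the strike lifts a sprung roller (up to 6 N against the push, besides 2 to 4 N of drag), which then drops and pulls the tray in on to the buffer. Over 32 N of contact in all on the bay (a 20 N push once home) is too much.
- full_bay: The other bay, with an equal tray of four casters already home in it, fixed; leave it. Origin and axes as bay.
- spare_wheel: Loose bare wheel lying flat, 62 mm across, 24 mm high. Origin: centre of its underside. Leave it.
- spanner: Loose spanner, 160 mm long. Leave it.
- screw_jar: Loose jar of screws, 60 mm across, 80 mm high. Leave it.
- tape: Loose roll of tape lying flat, 100 mm across, 48 mm high. Leave it.
- carton: Open carton of small wheels, 120 x 160 mm, 75 mm high. Leave it.
- marker: Loose marker pen, 135 mm long. Leave it.
There are look-alikes about, which are no part of the job. What is shaped like the tray but turquoise is not meant. Leave any yellow look-alike of the caster_c alone.

How it is judged:
By the outcome, as a careful person would: the job done as asked, in the order asked, and still so for the second after the job is handed in, with the robot touching nothing.
It also fails if it takes over 72 s, if anything falls off the work surface, if the arm or the gripper's body presses on something with over 40 N, if the wrist force passes 120 N, or if a joint passes its speed limit or range.

## Working session

There is one attempt and no reset: what is moved stays moved. The work goes in short steps, Python scripts to look and compute and a tool call to move; the robot and the scene stay as the last step left them, time stands still between calls to the robot, and variables do not carry over. Pictures are saved under pics/ and viewed, and the job is handed in when it is done.

Besides the shell and the picture viewer there is one more tool, called after "Request:" by a JSON object that holds its "method" and its "body". jog_arm: Moves the arm, as the interface text tells. Its arguments: {"type":"object","properties":{"moves":{"type":"array","items":{"type":"object","properties":{"dx":{"type":"number"},"dy":{"type":"number"},"dz":{"type":"number"},"rx":{"type":"number"},"ry":{"type":"number"},"rz":{"type":"number"},"claw":{"type":"number"}}}},"grip_force":{"type":"number"}},"required":["moves"]}

```bash
mkdir -p pics; ls
cat > h.py <<'E'
import numpy as np, cv2, pickle
from rig import arm, grab_frame, workorder
def snap(n,f):
    d=grab_frame(n); cv2.imwrite(f'pics/{f}.png',d['img']); pickle.dump(d,open(f'pics/{f}.pkl','wb')); return d
def ray(d,u,v):
    x=(u-d['cx'])/d['fx']; y=(v-d['cy'])/d['fy']
    rd=np.hypot(x,y); r=rd
    for _ in range(30): r=rd/(1+d['k1']*r*r)
    s=r/rd if rd>0 else 1
    E=np.array(d['extrinsics']); R=E[:3,:3]; c=-R.T@E[:3,3]
    return c, R.T@np.array([x*s,-y*s,-1.])
def onz(d,u,v,z):
    c,w=ray(d,u,v); return c+w*(z-c[2])/w[2]
def proj(d,p):
    E=np.array(d['extrinsics']); q=E[:3,:3]@np.array(p,float)+E[:3,3]
    x=q[0]/-q[2]; y=-q[1]/-q[2]; r2=x*x+y*y; k=1+d['k1']*r2
    return d['fx']*x*k+d['cx'], d['fy']*y*k+d['cy']
E
python3 - <<'E'
from h import *
for n in('scene','top','wrist'):
    d=snap(n,n+'0'); print(n,d['fx'],d['k1'],ray(d,280,210))
o=arm.get_obs(); print(o)
E
```

```text
pics
scene 449.1988942834795 -0.06491741003325642 (array([1345.52836931,  171.83506418,  803.53501461]), array([-0.73899725, -0.15633106, -0.65558078]))
top 503.2392426161435 -0.06546532855607606 (array([ 344.7974875 ,   -7.66272268, 1453.37585495]), array([ 0.07203195, -0.00384031, -0.99746333]))
wrist 343.62286825421575 -0.08153778081431591 (array([179.98931659, 602.59054976, 373.50059445]), array([ 0.27428862, -0.11411371, -0.9548702 ]))
{'time': 0.15, 'q': array([ 1.14300715e+00,  4.23691804e-01,  1.63049454e+00,  6.41405280e-07,
        1.08861959e+00, -1.89616442e-02]), 'joint_velocities': array([ 1.12038387e-04, -2.89268989e-03, -2.12654246e-03, -1.26070906e-04,
        4.89286364e-04,  9.90392633e-05]), 'joint_efforts': array([-3.81182517e-04, -5.57774734e+01, -2.82017076e+01, -1.28994243e-04,
        4.80702671e-03,  2.02650108e-05]), 'tcp_pos': array([248.32439492, 573.31780827, 404.11541701]), 'ee_rot': array([-1.34660954e-04,  2.02993274e-01,  9.79179944e-01, -5.91503502e-04]), 'wrist_force': array([-0.07530736,  0.00884884, -0.9017224 ]), 'moment': array([ 0.02136668,  0.03111247, -0.01738089]), 'grip_width': 1.000621274210861}
```

View pics/scene0.png

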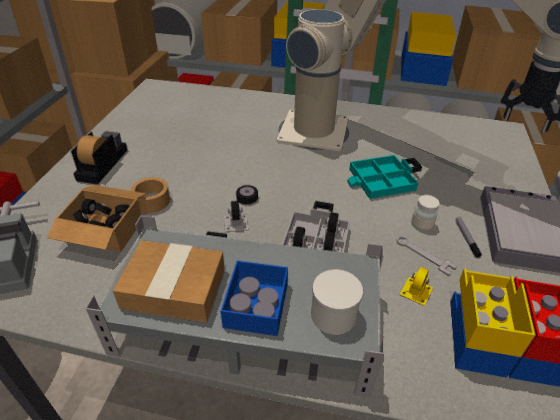

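View pics/top0.png

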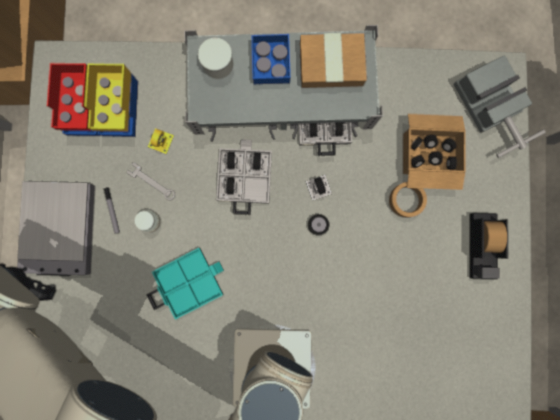

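View pics/wrist0.png

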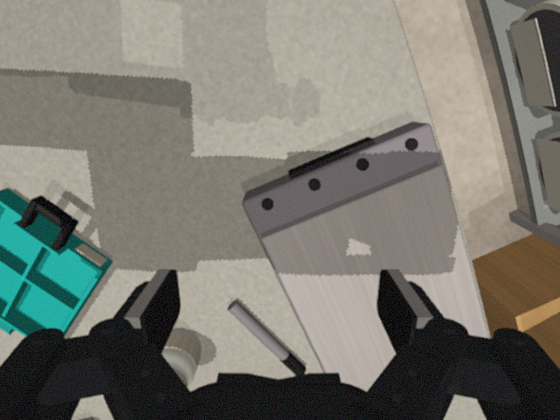

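The scene shows the riser at the far side. In the top view the tray is at about (243,176) with its handle at (242,208), caster_a is at (318,186), and the full bay is at (326,132). The turquoise tray and the yellow caster are decoys.

Run:
```python
from h import *
im=cv2.imread('pics/top0.png')
cv2.imwrite('pics/topz.png',cv2.resize(im[100:230,180:390],None,fx=3.8,fy=3.8,interpolation=cv2.INTER_CUBIC))
im=cv2.imread('pics/scene0.png')
cv2.imwrite('pics/scz.png',cv2.resize(im[170:300,200:400],None,fx=4,fy=4,interpolation=cv2.INTER_CUBIC))
d=pickle.load(open('pics/top0.pkl','rb'))
for u,v,z in[(242,208,38),(243,176,26),(318,187,4),(258,188,6),(318,224,24)]: print(u,v,onz(d,u,v,z).round(1))
```

```text
242 208 [450.1  94.2  38. ]
243 176 [542.8  95.   26. ]
318 187 [ 519.  -121.9    4. ]
258 188 [511.6  51.9   6. ]
318 224 [ 410.7 -122.1   24. ]
```

View pics/topz.png

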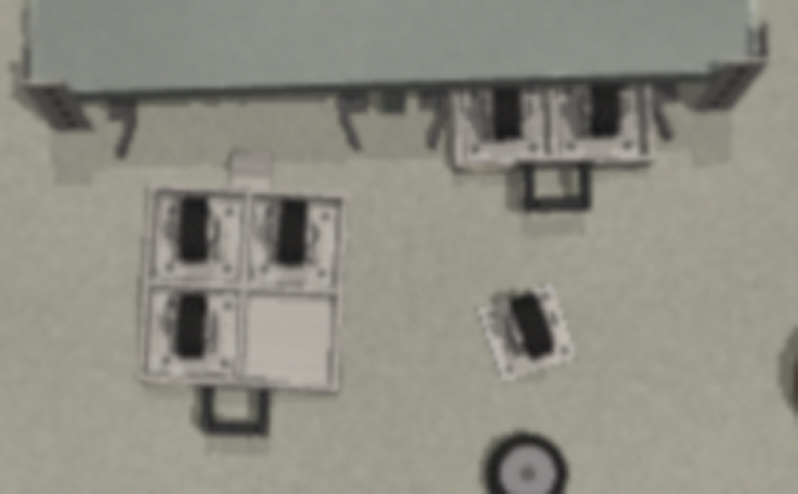

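View pics/scz.png

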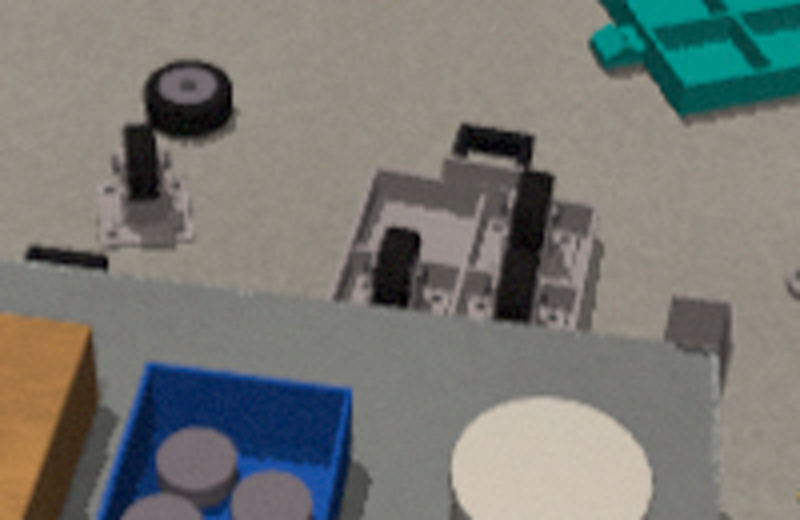

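```bash
cat >> h.py <<'E'
from scipy.spatial.transform import Rotation as Ro
def st():
    o=arm.get_obs(); q=o['ee_rot']; return o,np.array(o['tcp_pos']),Ro.from_quat([q[1],q[2],q[3],q[0]])
def Rtool(yaw,tilt=0):
    # tool y along (world y rotated by yaw deg); tilt>0: fingers lean toward heading
    R0=np.array([[-1,0,0],[0,1,0],[0,0,-1.]]).T
    return Ro.from_euler('z',yaw,degrees=True)*Ro.from_euler('y',-tilt,degrees=True)*Ro.from_matrix(R0)
def delta(tcp,R,verbose=1):
    o,p,Rc=st(); d=Rc.inv().apply(np.array(tcp)-p); rv=(Rc.inv()*R).as_rotvec(degrees=True)
    print('t',o['time'],'tcp',p.round(1),'d',d.round(1),'|d|',np.linalg.norm(d).round(1),'rv',rv.round(2),'wf',o['wrist_force'].round(1),'q',np.round(o['q'],2)); return d,rv
def gp(a=155):
    o,p,R=st(); return p+R.apply([0,0,a])
E
python3 - <<'E'
from h import *
d=pickle.load(open('pics/top0.pkl','rb'))
# plate corners of caster_a in zoom coords, z=4
for u,v in[(482,308),(550,288),(572,352),(508,378)]: print(onz(d,180+u/3.8,100+v/3.8,4).round(1))
print('tray rim z30')
for u,v in[(148,190),(344,198),(338,390),(140,381)]: print(onz(d,180+u/3.8,100+v/3.8,30).round(1))
print('shelf edge top z116')
for u,v in[(28,93),(760,68)]: print(onz(d,180+u/3.8,100+v/3.8,116).round(1))
print(Rtool(0,30).apply([[0,0,1],[0,1,0]]))
delta([505,-122,380],Rtool(20))
E
```

```text
[535.5 -89.2   4. ]
[ 552.2 -140.9    4. ]
[ 503.4 -158.5    4. ]
[ 482.3 -110.     4. ]
tray rim z30
[615.8 166.   30. ]
[613.2  17.9  30. ]
[467.8  18.7  30. ]
[471. 167.  30.]
shelf edge top z116
[667.7 243.8 116. ]
[ 698.9 -278.8  116. ]
[[ 0.5        0.        -0.8660254]
 [ 0.         1.         0.       ]]
t 0.15 tcp [248.3 573.3 404.1] d [-511.9 -535.9   24.8] |d| 741.6 rv [-7.000e-02 -3.000e-02 -4.342e+01] wf [-0.1  0.  -0.9] q [ 1.14  0.42  1.63  0.    1.09 -0.02]
```

Request:
{"method": "jog_arm", "body": {"moves": [{"dx": -512, "dy": -536, "dz": 25, "rz": -43.4}, {"dx": -512, "dy": -536, "dz": 25, "rz": -43.4}, {"dx": -512, "dy": -536, "dz": 25, "rz": -43.4}, {"dx": -512, "dy": -536, "dz": 25, "rz": -43.4}, {"dx": -512, "dy": -536, "dz": 25, "rz": -43.4}, {"dx": -512, "dy": -536, "dz": 25, "rz": -43.4}, {"dx": -512, "dy": -536, "dz": 25, "rz": -43.4}, {"dx": -512, "dy": -536, "dz": 25, "rz": -43.4}, {"dx": -512, "dy": -536, "dz": 25, "rz": -43.4}, {"dx": -512, "dy": -536, "dz": 25, "rz": -43.4}]}}

```text
validation failed for argument at $.mo...
```

Run:
```python
from h import *
delta([480,-110,390],Rtool(20))
```

```text
t 0.15 tcp [248.3 573.3 404.1] d [-484.2 -534.9   14.8] |d| 721.7 rv [-7.000e-02 -3.000e-02 -4.342e+01] wf [-0.1  0.  -0.9] q [ 1.14  0.42  1.63  0.    1.09 -0.02]
```

Request:
{"method": "jog_arm", "body": {"moves": [{"dx": -30, "dy": -33, "dz": 2, "rz": -4}, {"dx": -64, "dy": -67, "dz": 3, "rz": -8}, {"dx": -96, "dy": -100, "dz": 5, "rz": -12}, {"dx": -128, "dy": -134, "dz": 6, "rz": -16}, {"dx": -160, "dy": -167, "dz": 8, "rz": -20}, {"dx": -192, "dy": -200, "dz": 10, "rz": -24}, {"dx": -224, "dy": -234, "dz": 12, "rz": -28}, {"dx": -256, "dy": -268, "dz": 14, "rz": -32}]}}

```text
validation failed for argument at $.mo...
```

Run:
```python
from h import *
delta([480,-110,390],Rtool(20))
```

```text
t 0.15 tcp [248.3 573.3 404.1] d [-484.2 -534.9   14.8] |d| 721.7 rv [-7.000e-02 -3.000e-02 -4.342e+01] wf [-0.1  0.  -0.9] q [ 1.14  0.42  1.63  0.    1.09 -0.02]
```

Request:
{"method": "jog_arm", "body": {"moves": [{"dx": -30.0, "dy": -33.0, "dz": 2.0, "rx": 0.0, "ry": 0.0, "rz": -4.0, "claw": 85.0}], "grip_force": 40}}

```text
time: 0.25
tcp_pos: [262.2, 533.9, 402.8]
ee_rot: [0.0, 0.167, 0.986, 0.002]
wrist_force: [1.0, 1.1, 0.0]
grip_width: 0.995
```

Request:
{"method": "jog_arm", "body": {"moves": [{"dx": -30, "dy": -35, "dz": 1, "rx": 0, "ry": 0, "rz": -4, "claw": 85}, {"dx": -60, "dy": -70, "dz": 2, "rx": 0, "ry": 0, "rz": -8, "claw": 85}, {"dx": -92, "dy": -105, "dz": 3, "rx": 0, "ry": 0, "rz": -12, "claw": 85}, {"dx": -124, "dy": -140, "dz": 4, "rx": 0, "ry": 0, "rz": -16, "claw": 85}, {"dx": -156, "dy": -175, "dz": 5, "rx": 0, "ry": 0, "rz": -20, "claw": 85}, {"dx": -188, "dy": -210, "dz": 6, "rx": 0, "ry": 0, "rz": -24, "claw": 85}]}}

```text
time: 0.85
tcp_pos: [370.6, 268.9, 396.7]
ee_rot: [0.0, -0.042, 0.999, 0.0]
wrist_force: [1.1, -0.9, -0.2]
grip_width: 0.994
```

Run:
```python
from h import *
delta([480,-110,390],Rtool(20))
```

```text
t 0.85 tcp [370.6 268.9 396.7] d [ -77.6 -386.7    6.7] |d| 394.5 rv [ 0.000e+00  1.000e-02 -1.523e+01] wf [ 1.1 -0.9 -0.2] q [ 0.6   0.19  1.99 -0.    0.96 -1.05]
```

Request:
{"method": "jog_arm", "body": {"moves": [{"dx": -10, "dy": -48, "dz": 1, "rx": 0, "ry": 0, "rz": -2, "claw": 85}, {"dx": -20, "dy": -96, "dz": 2, "rx": 0, "ry": 0, "rz": -4, "claw": 85}, {"dx": -30, "dy": -144, "dz": 3, "rx": 0, "ry": 0, "rz": -6, "claw": 85}, {"dx": -39, "dy": -193, "dz": 3, "rx": 0, "ry": 0, "rz": -8, "claw": 85}, {"dx": -49, "dy": -242, "dz": 4, "rx": 0, "ry": 0, "rz": -10, "claw": 85}, {"dx": -59, "dy": -290, "dz": 5, "rx": 0, "ry": 0, "rz": -12, "claw": 85}, {"dx": -69, "dy": -340, "dz": 6, "rx": 0, "ry": 0, "rz": -14, "claw": 85}, {"dx": -78, "dy": -387, "dz": 7, "rx": 0, "ry": 0, "rz": -15, "claw": 85}, {"dx": -78, "dy": -387, "dz": 7, "rx": 0, "ry": 0, "rz": -15, "claw": 85}, {"dx": -78, "dy": -387, "dz": 7, "rx": 0, "ry": 0, "rz": -15, "claw": 85}]}}

```text
time: 1.85
tcp_pos: [478.8, -109.8, 389.3]
ee_rot: [-0.0, -0.169, 0.986, 0.0]
wrist_force: [-0.6, 0.1, -0.4]
grip_width: 0.998
```

Run:
```python
from h import *
delta([480,-110,390],Rtool(20))
d=snap('wrist','w1'); im=d['img']; 
cv2.imwrite('pics/w1b.png',cv2.resize(im,None,fx=1.4,fy=1.4))
```

```text
t 1.85 tcp [ 478.8 -109.8  389.3] d [-1.1 -0.6 -0.7] |d| 1.4 rv [ 0.04 -0.04 -0.6 ] wf [-0.6  0.1 -0.4] q [-0.25  0.25  1.93  0.    0.96 -2.16]
```

View pics/w1b.png

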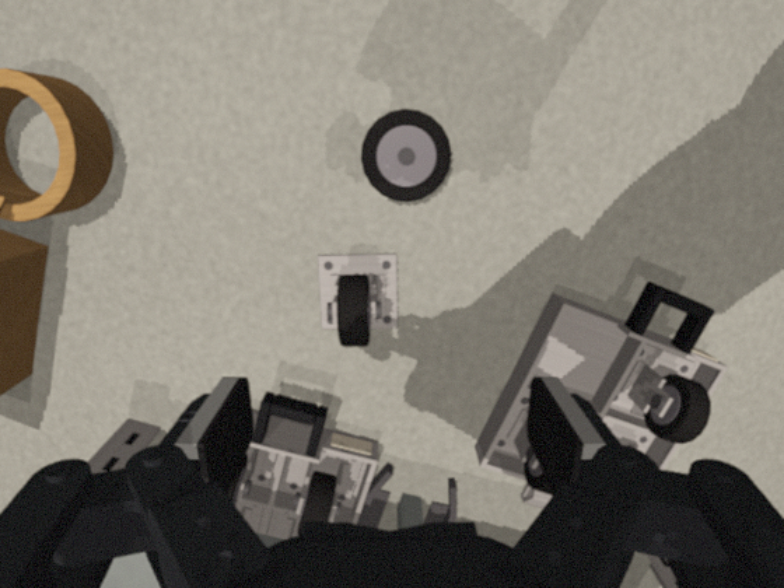

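The view shows caster_a at about (357,300) in the enlarged picture, the spare wheel at (406,156), and the tray handle at lower right (672,315). I'll refine the plate corners.

Run:
```python
from h import *
d=pickle.load(open('pics/w1.pkl','rb')); im=d['img']
u0,v0=215,170
c=im[v0:v0+90,u0:u0+80]; cv2.imwrite('pics/w1c.png',cv2.resize(c,None,fx=6.5,fy=6.5,interpolation=cv2.INTER_CUBIC))
```

```text
(no output)
```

View pics/w1c.png

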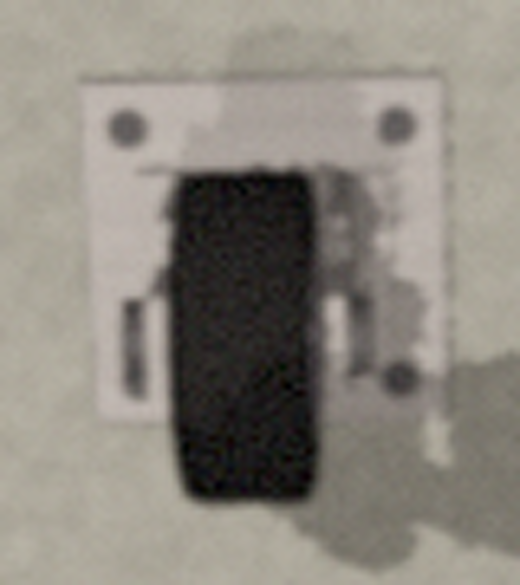

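Run:
```python
from h import *
d=pickle.load(open('pics/w1.pkl','rb'))
f=lambda u,v,z: onz(d,215+u/6.5-.4,170+v/6.5-.4,z)
TL,TR,BL,BR=[f(*p,4) for p in[(82,82),(446,76),(98,418),(450,416)]]
for p in(TL,TR,BL,BR):print(p.round(1))
print(np.linalg.norm(TL-TR),np.linalg.norm(TL-BL),np.linalg.norm(BL-BR),np.linalg.norm(TR-BR),'c',(TL+TR+BL+BR)/4)
for a,b in((TL,BL),(TR,BR)): w=b-a; print('xyaw',np.degrees(np.arctan2(w[1],w[0])))
for a,b in((TL,TR),(BL,BR)): w=b-a; print('yyaw',np.degrees(np.arctan2(w[1],w[0]))-90)
for u in (170,318): print('wheel sides', f(u,300,66).round(1))
# top-cam plate centre
t=pickle.load(open('pics/top0.pkl','rb'))
# wheel centroid black in top
im=t['img'][175:200,305:332].max(2); m=im<60; vs,us=np.nonzero(m); print(us.mean()+305,vs.mean()+175, onz(t,us.mean()+305,vs.mean()+175,62))
```

```text
[ 501.2 -159.5    4. ]
[ 480.6 -104.     4. ]
[ 556.2 -139.9    4. ]
[535.9 -83.5   4. ]
59.20160664352171 58.472593715548605 59.948270201200195 59.01827909567568 c [ 518.46359387 -121.74933289    4.        ]
xyaw 19.63967734291316
xyaw 20.368827787171092
yyaw 20.365659970516717
yyaw 19.839625751713967
wheel sides [ 510.4 -134.8   66. ]
wheel sides [ 503.6 -115.5   66. ]
319.4848484848485 185.17171717171718 [ 517.22352909 -121.33516387   62.        ]
```

Run:
```python
from h import *
delta([518.5,-121.7,270],Rtool(20)); delta([518.5,-121.7,199],Rtool(20))
```

```text
t 1.9 tcp [ 478.5 -108.8  389.3] d [-33.5 -25.6 119.2] |d| 126.5 rv [ 0.05 -0.05 -0.49] wf [-0.4  1.3 -0.4] q [-0.25  0.25  1.93  0.    0.96 -2.16]
t 1.9 tcp [ 478.5 -108.8  389.3] d [-33.6 -25.7 190.2] |d| 194.9 rv [ 0.05 -0.05 -0.49] wf [-0.4  1.3 -0.4] q [-0.25  0.25  1.93  0.    0.96 -2.16]
```

Request:
{"method": "jog_arm", "body": {"moves": [{"dx": -15, "dy": -12, "dz": 40, "rx": 0, "ry": 0, "rz": -0.5, "claw": 60}, {"dx": -33.5, "dy": -25.6, "dz": 80, "rx": 0, "ry": 0, "rz": -0.5, "claw": 60}, {"dx": -33.5, "dy": -25.6, "dz": 110, "rx": 0, "ry": 0, "rz": -0.5, "claw": 60}, {"dx": -33.5, "dy": -25.6, "dz": 119, "rx": 0, "ry": 0, "rz": -0.5, "claw": 60}, {"dx": -33.5, "dy": -25.6, "dz": 119, "rx": 0, "ry": 0, "rz": -0.5, "claw": 60}]}}

```text
time: 2.4
tcp_pos: [518.3, -120.3, 269.7]
ee_rot: [-0.002, -0.175, 0.985, 0.001]
wrist_force: [0.8, -0.1, 0.6]
grip_width: 0.706
```

Run:
```python
from h import *
delta([518.5,-121.7,199],Rtool(20))
d=snap('wrist','w2')
```

```text
t 2.4 tcp [ 518.3 -120.3  269.7] d [ 0.1 -1.6 70.7] |d| 70.7 rv [ 0.12 -0.17  0.18] wf [ 0.8 -0.1  0.6] q [-0.25  0.49  1.92  0.    0.74 -2.17]
```

View pics/w2.png

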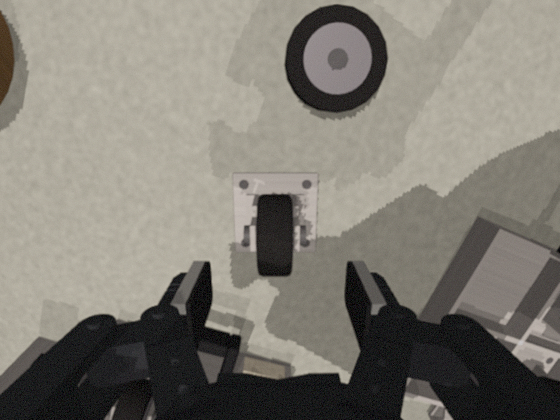

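The wheel at about (275,235) lies centred between the fingers. Descending.

Request:
{"method": "jog_arm", "body": {"moves": [{"dx": 0, "dy": -1.5, "dz": 25, "rx": 0, "ry": 0, "rz": 0, "claw": 60}, {"dx": 0, "dy": -1.5, "dz": 50, "rx": 0, "ry": 0, "rz": 0, "claw": 60}, {"dx": 0, "dy": -1.5, "dz": 65, "rx": 0, "ry": 0, "rz": 0, "claw": 60}, {"dx": 0, "dy": -1.5, "dz": 71, "rx": 0, "ry": 0, "rz": 0, "claw": 60}, {"dx": 0, "dy": -1.5, "dz": 71, "rx": 0, "ry": 0, "rz": 0, "claw": 60}, {"dx": 0, "dy": -1.5, "dz": 71, "rx": 0, "ry": 0, "rz": 0, "claw": 40}, {"dx": 0, "dy": -1.5, "dz": 71, "rx": 0, "ry": 0, "rz": 0, "claw": 20}, {"dx": 0, "dy": -1.5, "dz": 71, "rx": 0, "ry": 0, "rz": 0, "claw": 15}, {"dx": 0, "dy": -1.5, "dz": 71, "rx": 0, "ry": 0, "rz": 0, "claw": 10}], "grip_force": 35}}

```text
time: 3.35
tcp_pos: [520.1, -123.3, 200.8]
ee_rot: [0.001, -0.174, 0.985, -0.0]
wrist_force: [-0.7, 0.2, 6.0]
grip_width: 0.33
```

Request:
{"method": "jog_arm", "body": {"moves": [{"dx": 0, "dy": 0, "dz": 0, "rx": 0, "ry": 0, "rz": 0, "claw": 5}, {"dx": 0, "dy": 0, "dz": 0, "rx": 0, "ry": 0, "rz": 0, "claw": 5}, {"dx": 0, "dy": 0, "dz": 0, "rx": 0, "ry": 0, "rz": 0, "claw": 5}]}}

```text
time: 3.65
tcp_pos: [520.1, -123.2, 200.8]
ee_rot: [0.001, -0.174, 0.985, -0.0]
wrist_force: [-0.1, 0.6, 7.0]
grip_width: 0.33
```

Run:
```python
from h import *
delta([518.5,-121.7,330],Rtool(20))
d=snap('wrist','w3')
```

```text
t 3.65 tcp [ 520.1 -123.2  200.8] d [   0.8    1.9 -129.2] |d| 129.2 rv [-0.06  0.09  0.07] wf [-0.1  0.6  7. ] q [-0.25  0.61  1.93  0.    0.6  -2.18]
```

View pics/w3.png

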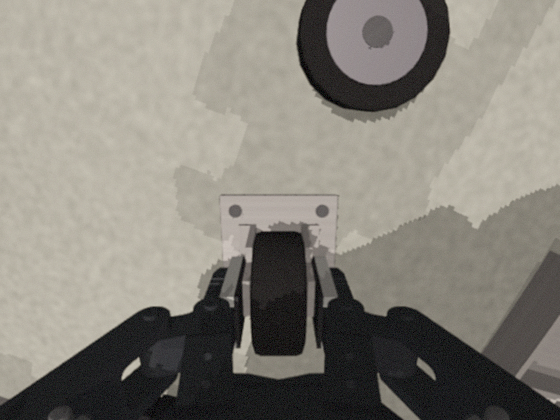

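Request:
{"method": "jog_arm", "body": {"moves": [{"dx": 0, "dy": 0, "dz": -25, "rx": 0, "ry": 0, "rz": 0, "claw": 5}, {"dx": 0, "dy": 0, "dz": -60, "rx": 0, "ry": 0, "rz": 0, "claw": 5}, {"dx": 0, "dy": 0, "dz": -100, "rx": 0, "ry": 0, "rz": 0, "claw": 5}, {"dx": 0, "dy": 0, "dz": -129, "rx": 0, "ry": 0, "rz": 0, "claw": 5}]}}

```text
time: 4.1
tcp_pos: [519.7, -123.2, 331.2]
ee_rot: [0.001, -0.174, 0.985, -0.0]
wrist_force: [0.7, -0.7, -1.2]
grip_width: 0.331
```

Run:
```python
from h import *
delta([470,57,360],Rtool(-1))
```

```text
t 4.1 tcp [ 519.7 -123.2  331.2] d [-15.2 186.3 -29. ] |d| 189.1 rv [-0.05  0.11 21.07] wf [ 0.7 -0.7 -1.2] q [-0.25  0.39  1.89  0.    0.86 -2.18]
```

Request:
{"method": "jog_arm", "body": {"moves": [{"dx": -3, "dy": 37, "dz": -6, "rx": 0, "ry": 0, "rz": 4, "claw": 5}, {"dx": -6, "dy": 74, "dz": -12, "rx": 0, "ry": 0, "rz": 8, "claw": 5}, {"dx": -9, "dy": 111, "dz": -18, "rx": 0, "ry": 0, "rz": 12, "claw": 5}, {"dx": -12, "dy": 148, "dz": -24, "rx": 0, "ry": 0, "rz": 17, "claw": 5}, {"dx": -15, "dy": 186, "dz": -29, "rx": 0, "ry": 0, "rz": 21, "claw": 5}, {"dx": -15, "dy": 186, "dz": -29, "rx": 0, "ry": 0, "rz": 21, "claw": 5}, {"dx": -15, "dy": 186, "dz": -29, "rx": 0, "ry": 0, "rz": 21, "claw": 5}]}}

```text
time: 4.8
tcp_pos: [469.6, 57.4, 358.2]
ee_rot: [0.0, 0.007, 1.0, -0.0]
wrist_force: [-0.8, 0.2, -1.8]
grip_width: 0.332
```

Run:
```python
from h import *
delta([505,56.5,300],Rtool(-1))
d=snap('wrist','w4'); cv2.imwrite('pics/w4b.png',cv2.resize(d['img'],None,fx=1.4,fy=1.4,interpolation=cv2.INTER_CUBIC))
```

```text
t 4.8 tcp [469.6  57.4 358.2] d [-35.4  -0.4  58.2] |d| 68.1 rv [-0.01  0.05  0.24] wf [-0.8  0.2 -1.8] q [ 0.1   0.27  2.   -0.    0.88 -1.46]
```

View pics/w4b.png

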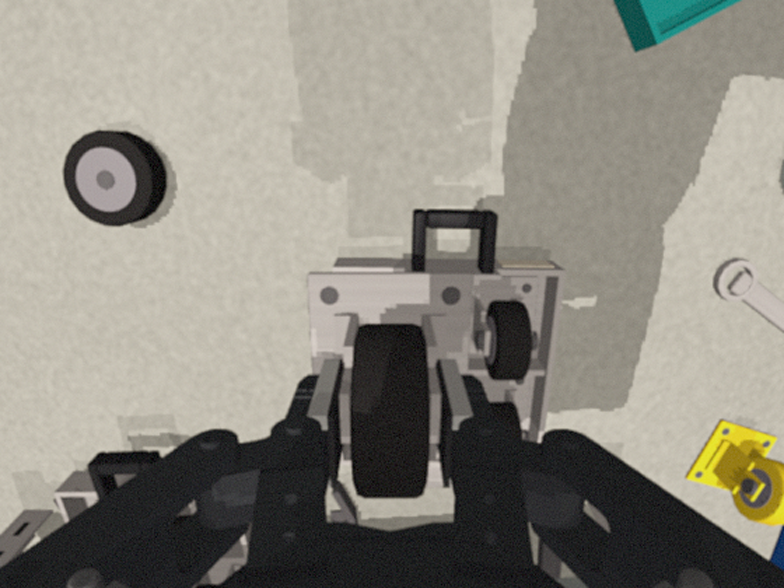

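The picture shows the caster held level, with the tray's front wall at rows 260-268 (corners at (335,260) and (562,266)) and the handle's front corners at (414,211) and (496,212).

Run:
```python
from h import *
d=pickle.load(open('pics/w4.pkl','rb')); im=d['img']
cv2.imwrite('pics/w4c.png',cv2.resize(im[140:210,220:410],None,fx=4.2,fy=4.2,interpolation=cv2.INTER_CUBIC))
f=lambda u,v,z: onz(d,u/1.4-.2,v/1.4-.2,z).round(1)
print(f(335,260,30),f(562,266,30),'handle',f(414,211,47),f(496,212,47),'bot front',f(545,440,30))
```

```text
[464.7  22.1  30. ] [470.3 167.7  30. ] handle [432.1  71.4  47. ] [433.1 119.3  47. ] bot front [600.6 168.4  30. ]
```

View pics/w4c.png

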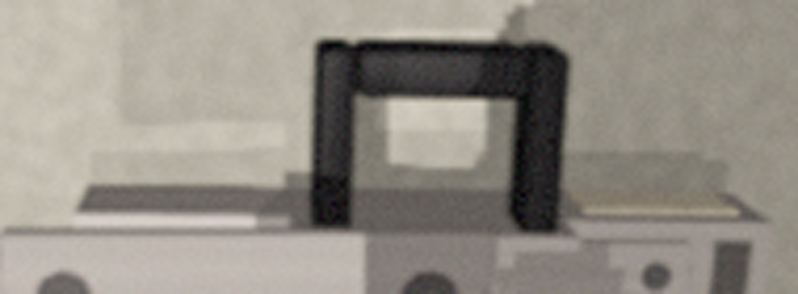

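Run:
```python
from h import *
d=pickle.load(open('pics/w4.pkl','rb'))
f=lambda u,v,z: onz(d,220+u/4.2-.4,140+v/4.2-.4,z).round(1)
print('rim',f(75,213,30),f(770,220,30))
print('handle R',f(316,42,29),f(320,45,47),'L',f(567,50,47),f(556,225,47))
t=pickle.load(open('pics/top0.pkl','rb'))
g=lambda u,v,z: onz(t,180+u/3.8-.4,100+v/3.8-.4,z).round(1)
print('top handle',g(202,432,47),g(268,433,47),g(203,390,47),g(270,390,47))
print('pocket walls top z28', g(248,295,26),g(333,297,26),g(244,385,30),g(328,387,30))
```

```text
rim [469.1  20.5  30. ] [472.3 169.4  30. ]
handle R [433.7  71.7  29. ] [432.   71.6  47. ] L [433.3 119.8  47. ] [468.5 119.3  47. ]
top handle [433.9 119.   47. ] [434.4  70.3  47. ] [465.  119.2  47. ] [466.2  69.7  47. ]
pocket walls top z28 [539.4  89.5  26. ] [539.4  25.5  26. ] [471.   90.2  30. ] [471.   27.4  30. ]
```

Run:
```python
from h import *
delta([509,58,260],Rtool(-1.1));delta([509,58,208],Rtool(-1.1))
```

```text
t 4.85 tcp [469.8  56.7 358. ] d [-39.1   1.9  98. ] |d| 105.5 rv [-0.01  0.03  0.27] wf [ 0.4  0.3 -0.7] q [ 0.1   0.27  2.   -0.    0.88 -1.46]
t 4.85 tcp [469.8  56.7 358. ] d [-39.1   1.9 150. ] |d| 155.0 rv [-0.01  0.03  0.27] wf [ 0.4  0.3 -0.7] q [ 0.1   0.27  2.   -0.    0.88 -1.46]
```

Request:
{"method": "jog_arm", "body": {"moves": [{"dx": -20, "dy": 1, "dz": 35, "rx": 0, "ry": 0, "rz": 0.3, "claw": 5}, {"dx": -39, "dy": 1.5, "dz": 70, "rx": 0, "ry": 0, "rz": 0.3, "claw": 5}, {"dx": -39, "dy": 1.5, "dz": 98, "rx": 0, "ry": 0, "rz": 0.3, "claw": 5}, {"dx": -39, "dy": 1.5, "dz": 98, "rx": 0, "ry": 0, "rz": 0.3, "claw": 5}, {"dx": -39, "dy": 1.5, "dz": 98, "rx": 0, "ry": 0, "rz": 0.3, "claw": 5}]}}

```text
time: 5.35
tcp_pos: [508.8, 56.6, 259.5]
ee_rot: [-0.001, 0.011, 1.0, -0.0]
wrist_force: [0.3, 0.2, -1.5]
grip_width: 0.332
```

Run:
```python
from h import *
delta([509,58,208],Rtool(-1.1))
d=snap('wrist','w5'); cv2.imwrite('pics/w5b.png',cv2.resize(d['img'],None,fx=1.4,fy=1.4,interpolation=cv2.INTER_CUBIC))
d=snap('scene','s5'); cv2.imwrite('pics/s5b.png',cv2.resize(d['img'][170:300,200:400],None,fx=4,fy=4,interpolation=cv2.INTER_CUBIC))
```

```text
t 5.35 tcp [508.8  56.6 259.5] d [-0.3  1.4 51.5] |d| 51.5 rv [-0.02 -0.11 -0.19] wf [ 0.3  0.2 -1.5] q [ 0.09  0.49  1.97 -0.    0.69 -1.46]
```

View pics/w5b.png

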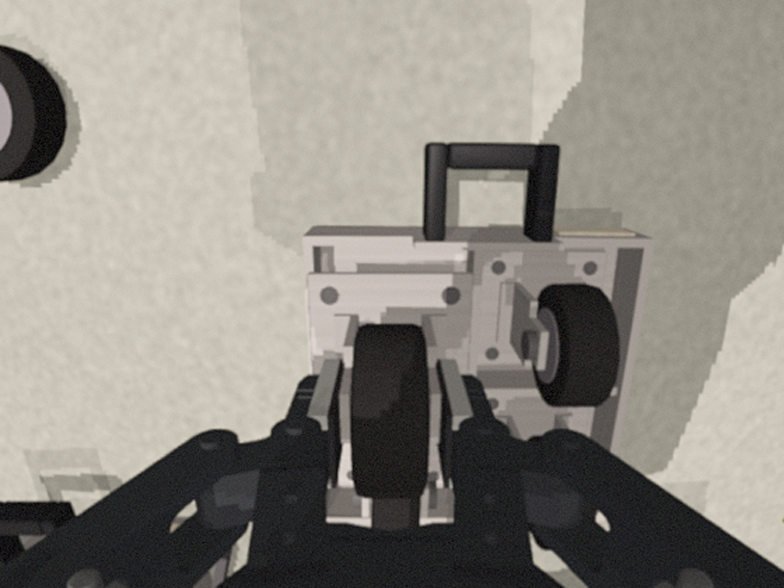

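View pics/s5b.png

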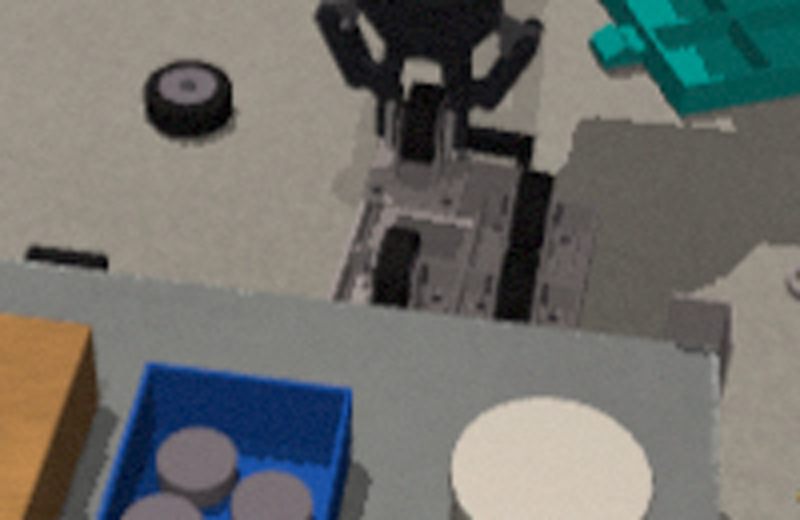

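Run:
```python
from h import *
d=pickle.load(open('pics/w5.pkl','rb'))
f=lambda u,v,z: onz(d,u/1.4-.2,v/1.4-.2,z).round(1)
print('rim',f(304,238,30),f(652,238,30),'inner wall', f(313,248,30), 'divider',f(469,248,26),f(475,248,26))
zp=259.5-200.8+4
print('plate',f(308,274,zp),f(471,274,zp))
print('handle',f(427,143,29),f(559,146,47))
```

```text
rim [470.3  20.9  30. ] [472.9 169.5  30. ] inner wall [474.6  24.4  30. ] divider [476.9  90.9  26. ] [476.9  93.5  26. ]
plate [477.4  27.5  62.7] [478.7  85.9  62.7]
handle [433.   72.7  29. ] [434.7 120.   47. ]
```

Pocket centre is about (509.5, 58) and the held plate's centre about (508, 56.7), so it needs a small correction before I lower it.

Request:
{"method": "jog_arm", "body": {"moves": [{"dx": -1, "dy": 1.5, "dz": 15, "rx": 0, "ry": 0, "rz": 0, "claw": 5}, {"dx": -1, "dy": 1.5, "dz": 30, "rx": 0, "ry": 0, "rz": 0, "claw": 5}, {"dx": -1, "dy": 1.5, "dz": 42, "rx": 0, "ry": 0, "rz": 0, "claw": 5}, {"dx": -1, "dy": 1.5, "dz": 49, "rx": 0, "ry": 0, "rz": 0, "claw": 5}, {"dx": -1, "dy": 1.5, "dz": 51.5, "rx": 0, "ry": 0, "rz": 0, "claw": 5}, {"dx": -1, "dy": 1.5, "dz": 51.5, "rx": 0, "ry": 0, "rz": 0, "claw": 5}]}}

```text
time: 6.05
tcp_pos: [510.0, 59.1, 208.4]
ee_rot: [0.0, 0.011, 1.0, -0.0]
wrist_force: [-0.5, 0.9, -2.2]
grip_width: 0.334
```

Run:
```python
from h import *
delta([509,58,207],Rtool(-1.1))
```

```text
t 6.05 tcp [510.   59.1 208.4] d [ 0.9 -1.1  1.4] |d| 2.0 rv [-0.    0.01 -0.12] wf [-0.5  0.9 -2.2] q [ 0.09  0.58  1.97 -0.    0.59 -1.46]
```

Request:
{"method": "jog_arm", "body": {"moves": [{"dx": 0, "dy": -1, "dz": 1, "rx": 0, "ry": 0, "rz": 0, "claw": 5}, {"dx": 0, "dy": -1, "dz": 1.8, "rx": 0, "ry": 0, "rz": 0, "claw": 5}, {"dx": 0, "dy": -1, "dz": 1.8, "rx": 0, "ry": 0, "rz": 0, "claw": 5}]}}

```text
time: 6.35
tcp_pos: [510.1, 58.0, 206.8]
ee_rot: [0.0, 0.011, 1.0, 0.0]
wrist_force: [-0.7, 0.7, 1.7]
grip_width: 0.33
```

Request:
{"method": "jog_arm", "body": {"moves": [{"dx": 0, "dy": 0, "dz": 0, "rx": 0, "ry": 0, "rz": 0, "claw": 33}, {"dx": 0, "dy": 0, "dz": 0, "rx": 0, "ry": 0, "rz": 0, "claw": 40}, {"dx": 0, "dy": 0, "dz": 0, "rx": 0, "ry": 0, "rz": 0, "claw": 42}, {"dx": 0, "dy": 0, "dz": 0, "rx": 0, "ry": 0, "rz": 0, "claw": 42}]}}

```text
time: 6.75
tcp_pos: [509.9, 58.1, 206.4]
ee_rot: [0.0, 0.011, 1.0, 0.0]
wrist_force: [-0.4, -0.4, -0.3]
grip_width: 0.49
```

Request:
{"method": "jog_arm", "body": {"moves": [{"dx": 0, "dy": 0, "dz": -15, "rx": 0, "ry": 0, "rz": 0, "claw": 42}, {"dx": 0, "dy": 0, "dz": -35, "rx": 0, "ry": 0, "rz": 0, "claw": 42}, {"dx": 0, "dy": 0, "dz": -70, "rx": 0, "ry": 0, "rz": 0, "claw": 42}, {"dx": 25, "dy": 10, "dz": -110, "rx": 0, "ry": 0, "rz": 0, "claw": 60}, {"dx": 50, "dy": 20, "dz": -150, "rx": 0, "ry": 0, "rz": 0, "claw": 70}, {"dx": 50, "dy": 20, "dz": -150, "rx": 0, "ry": 0, "rz": 0, "claw": 70}]}}

```text
time: 7.35
tcp_pos: [459.2, 79.9, 360.7]
ee_rot: [0.003, 0.01, 1.0, 0.001]
wrist_force: [0.6, -0.3, -0.2]
grip_width: 0.818
```

Run:
```python
from h import *
delta([509,58,207],Rtool(-1.1))
d=snap('wrist','w6'); cv2.imwrite('pics/w6b.png',cv2.resize(d['img'],None,fx=1.4,fy=1.4,interpolation=cv2.INTER_CUBIC))
```

```text
t 7.35 tcp [459.2  79.9 360.7] d [-49.3 -21.1 154. ] |d| 163.1 rv [ 0.08  0.35 -0.07] wf [ 0.6 -0.3 -0.2] q [ 0.15  0.25  2.01  0.    0.87 -1.4 ]
```

View pics/w6b.png

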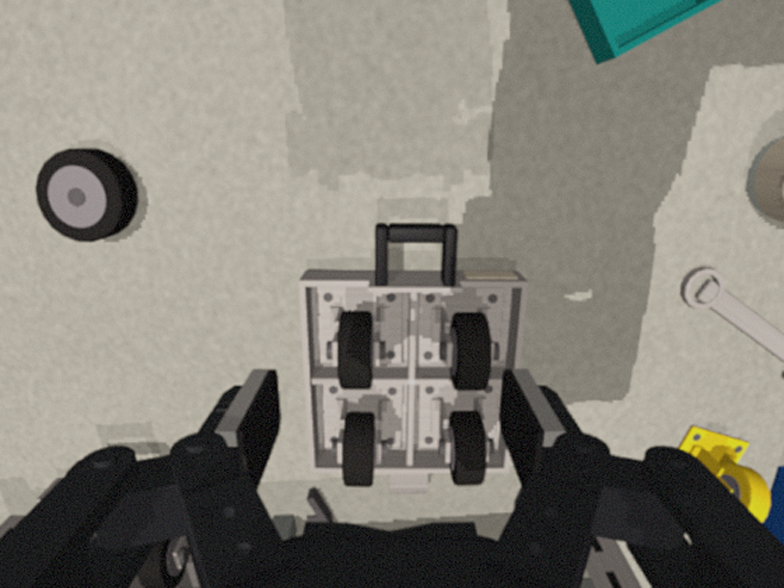

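Caster_a now sits flat in the front right pocket (357,350), all four are level. Next: find the bay rails in the first top picture.

Run:
```python
from h import *
im=cv2.imread('pics/top0.png')
c=im[112:155,180:380]; c=cv2.convertScaleAbs(c,alpha=1.5,beta=10)
cv2.imwrite('pics/rails.png',np.vstack([cv2.resize(c[:,:100],None,fx=8,fy=6.5,interpolation=cv2.INTER_CUBIC),cv2.resize(c[:,100:],None,fx=8,fy=6.5,interpolation=cv2.INTER_CUBIC)]))
```

```text
(no output)
```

View pics/rails.png

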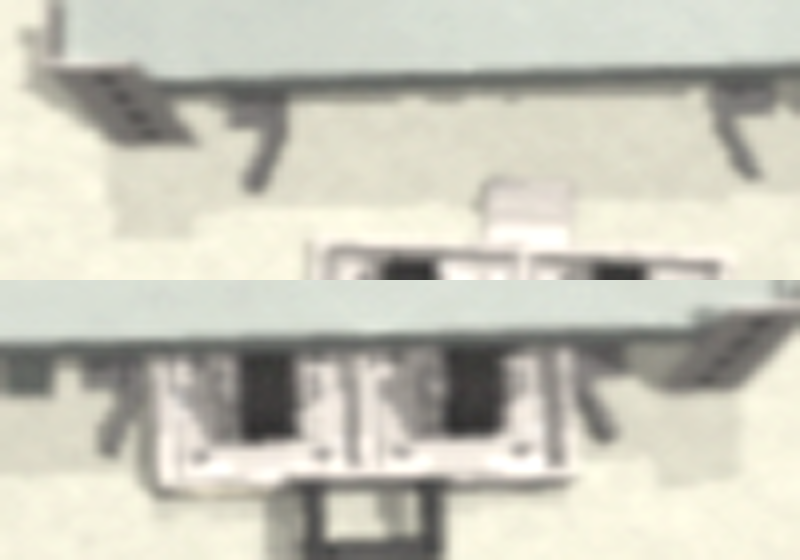

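Run:
```python
from h import *
t=pickle.load(open('pics/top0.pkl','rb'))
g=lambda u,v,z,o=0: onz(t,180+o+u/8-.4,112+v/6.5-.4,z)
P=dict(tl=g(270,188,14),tr=g(738,176,14),thl=g(286,120,14),thr=g(716,112,14))
for k in P: print(k,P[k].round(1))
print('mid tips',(P['tl']+P['tr'])/2,'mid throat',(P['thl']+P['thr'])/2, np.linalg.norm(P['tl']-P['tr']),np.linalg.norm(P['thl']-P['thr']))
F=[g(125,175,14,100),g(590,160,14,100)]; print('full tips',F,(F[0]+F[1])/2)
G=[g(158,205,30,100),g(572,192,30,100)]; print('full tray front',G,(G[0]+G[1])/2,np.linalg.norm(G[0]-G[1]))
m1=(P['tl']+P['tr'])/2; m2=(F[0]+F[1])/2; w=m1-m2; print('sep',np.linalg.norm(w),'yaw',np.degrees(np.arctan2(-w[0],w[1])))
S=[g(40,68,116),g(690+20,310-280,116,100)]
print(S)
# wrist w6 tray
d=pickle.load(open('pics/w6.pkl','rb')); f=lambda u,v,z: onz(d,u/1.4-.2,v/1.4-.2,z).round(1)
print('tray',f(300,284,30),f(527,284,30),f(315,469,30),f(510,469,30),'handle',f(377,224,47),f(457,226,47))
```

```text
tl [646.4 185.2  14. ]
tr [655.8  15.4  14. ]
thl [677.5 180.5  14. ]
thr [684.8  24.1  14. ]
mid tips [651.11668288 100.28580205  14.        ] mid throat [681.13045614 102.30945197  14.        ] 170.10595107606002 156.5882395181639
full tips [array([657.93815785, -52.520724  ,  14.        ]), array([ 669.1751206 , -221.66535243,   14.        ])] [ 663.55663923 -137.09303822   14.        ]
full tray front [array([641.28490458, -64.14034025,  30.        ]), array([ 650.98572157, -212.92385286,   30.        ])] [ 646.13531308 -138.53209656   30.        ] 149.09942814855842
sep 237.70457783034288 yaw 2.999869652154621
[array([674.24880543, 251.61283456, 116.        ]), array([ 702.66455952, -246.95395395,  116.        ])]
tray [472.   21.2  30. ] [474.8 169.4  30. ] [616.4  20.8  30. ] [619.9 167.3  30. ] handle [431.   72.9  47. ] [433.1 120.2  47. ]
```

Run:
```python
from h import *
delta([449,96.2,260],Rtool(-1));delta([449,96.2,193],Rtool(-1))
```

```text
t 7.4 tcp [459.9  79.6 358.9] d [11.7 16.3 98.8] |d| 100.8 rv [ 0.05  0.29 -0.16] wf [ 0.7 -0.4  0. ] q [ 0.15  0.26  2.01 -0.    0.87 -1.4 ]
t 7.4 tcp [459.9  79.6 358.9] d [ 12.   16.2 165.8] |d| 167.1 rv [ 0.05  0.29 -0.16] wf [ 0.7 -0.4  0. ] q [ 0.15  0.26  2.01 -0.    0.87 -1.4 ]
```

Request:
{"method": "jog_arm", "body": {"moves": [{"dx": 6, "dy": 8, "dz": 40, "rx": 0, "ry": 0.3, "rz": 0, "claw": 72}, {"dx": 12, "dy": 16, "dz": 80, "rx": 0, "ry": 0.3, "rz": 0, "claw": 72}, {"dx": 12, "dy": 16, "dz": 110, "rx": 0, "ry": 0.3, "rz": 0, "claw": 72}, {"dx": 12, "dy": 16, "dz": 120, "rx": 0, "ry": 0.3, "rz": 0, "claw": 72}, {"dx": 12, "dy": 16, "dz": 120, "rx": 0, "ry": 0.3, "rz": 0, "claw": 72}]}}

```text
time: 7.9
tcp_pos: [448.3, 95.1, 234.6]
ee_rot: [-0.005, 0.011, 1.0, -0.0]
wrist_force: [0.9, -0.1, -0.0]
grip_width: 0.843
```

Run:
```python
from h import *
delta([449,96.2,193],Rtool(-1))
d=snap('wrist','w7')
```

```text
t 7.9 tcp [448.3  95.1 234.6] d [-1.1  1.1 41.5] |d| 41.6 rv [-0.05 -0.54 -0.24] wf [ 0.9 -0.1 -0. ] q [ 0.18  0.48  2.09  0.    0.58 -1.37]
```

View pics/w7.png

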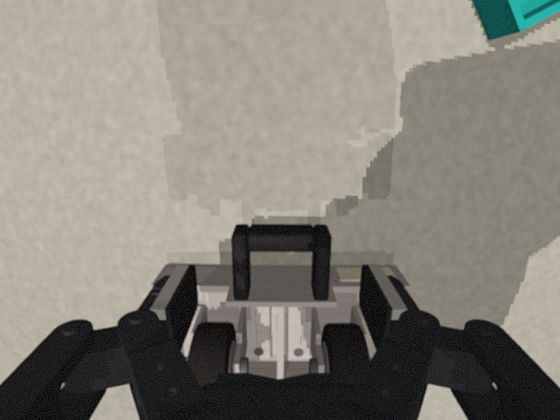

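The handle at about (282,262) is centred between the open fingers. Lowering and gripping softly.

Request:
{"method": "jog_arm", "body": {"moves": [{"dx": -1, "dy": 1, "dz": 20, "rx": 0, "ry": -0.5, "rz": 0, "claw": 72}, {"dx": -1, "dy": 1, "dz": 36, "rx": 0, "ry": -0.5, "rz": 0, "claw": 72}, {"dx": -1, "dy": 1, "dz": 41, "rx": 0, "ry": -0.5, "rz": 0, "claw": 72}, {"dx": -1, "dy": 1, "dz": 41, "rx": 0, "ry": -0.5, "rz": 0, "claw": 65}, {"dx": -1, "dy": 1, "dz": 41, "rx": 0, "ry": -0.5, "rz": 0, "claw": 58}, {"dx": -1, "dy": 1, "dz": 41, "rx": 0, "ry": -0.5, "rz": 0, "claw": 52}, {"dx": -1, "dy": 1, "dz": 41, "rx": 0, "ry": -0.5, "rz": 0, "claw": 45}, {"dx": -1, "dy": 1, "dz": 41, "rx": 0, "ry": -0.5, "rz": 0, "claw": 35}, {"dx": -1, "dy": 1, "dz": 41, "rx": 0, "ry": -0.5, "rz": 0, "claw": 35}], "grip_force": 25}}

```text
time: 8.85
tcp_pos: [449.9, 96.4, 196.4]
ee_rot: [0.003, 0.011, 1.0, 0.0]
wrist_force: [0.2, -0.6, 5.9]
grip_width: 0.579
```

Run:
```python
from h import *
delta([449,96.2,193],Rtool(-1))
d=snap('wrist','w8')
```

```text
t 8.85 tcp [449.9  96.4 196.4] d [ 0.9 -0.2  3.4] |d| 3.6 rv [ 0.02  0.3  -0.25] wf [ 0.2 -0.6  5.9] q [ 0.19  0.56  2.09 -0.    0.48 -1.36]
```

View pics/w8.png

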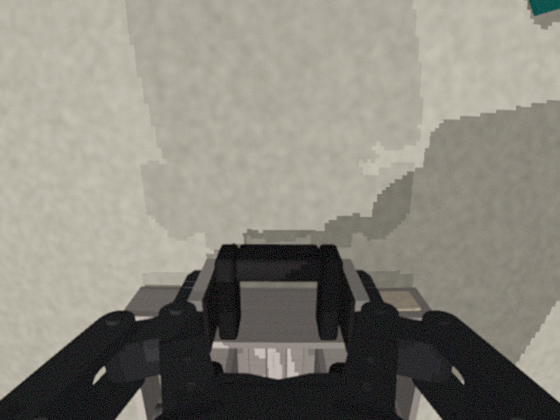

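```bash
cat >> h.py <<'E'
B=np.array([675.,101.7]); Y=3.3
def gptarget(s,z,off=96.2,lat=0):
    # tray centre s mm behind bay origin along heading (neg = before)
    h=np.array([np.cos(np.radians(Y)),np.sin(np.radians(Y))]); n=np.array([-h[1],h[0]])
    p=B+h*(s-off)+n*lat; return [p[0],p[1],z]
E
python3 - <<'E'
from h import *
print(gptarget(-115,195.5)); delta(gptarget(-115,195.5),Rtool(3.3)); delta(gptarget(-80,195.5),Rtool(3.3))
E
```

```text
[np.float64(464.15020833111726), np.float64(89.54247750613939), 195.5]
t 8.9 tcp [449.8  96.4 196.4] d [-14.4  -6.5   1. ] |d| 15.9 rv [ 0.01  0.3  -4.55] wf [-0.6 -1.3  7.4] q [ 0.19  0.56  2.09 -0.    0.48 -1.36]
t 8.9 tcp [449.8  96.4 196.4] d [-49.3  -3.7   1.2] |d| 49.5 rv [ 0.01  0.3  -4.55] wf [-0.6 -1.3  7.4] q [ 0.19  0.56  2.09 -0.    0.48 -1.36]
```

Request:
{"method": "jog_arm", "body": {"moves": [{"dx": -3, "dy": -1.5, "dz": -1, "rx": 0, "ry": 0.3, "rz": -1, "claw": 35}, {"dx": -6, "dy": -3, "dz": -2, "rx": 0, "ry": 0.3, "rz": -2, "claw": 35}, {"dx": -10, "dy": -4.5, "dz": -2, "rx": 0, "ry": 0.3, "rz": -3.3, "claw": 35}, {"dx": -14.4, "dy": -6.5, "dz": -2, "rx": 0, "ry": 0.3, "rz": -4.5, "claw": 35}, {"dx": -14.4, "dy": -6.5, "dz": -2, "rx": 0, "ry": 0.3, "rz": -4.5, "claw": 35}, {"dx": -14.4, "dy": -6.5, "dz": -2, "rx": 0, "ry": 0.3, "rz": -4.5, "claw": 35}]}}

```text
time: 9.5
tcp_pos: [464.4, 89.6, 197.5]
ee_rot: [-0.0, -0.029, 1.0, 0.0]
wrist_force: [1.7, 0.8, -2.7]
grip_width: 0.578
```

Run:
```python
from h import *
delta(gptarget(-115,195.5),Rtool(3.3))
d=snap('top','t9'); cv2.imwrite('pics/t9b.png',cv2.resize(d['img'][100:230,180:390],None,fx=3.8,fy=3.8,interpolation=cv2.INTER_CUBIC))
d=snap('wrist','w9')
```

```text
t 9.5 tcp [464.4  89.6 197.5] d [ 0.2 -0.1  2. ] |d| 2.0 rv [ 0.   -0.01 -0.02] wf [ 1.7  0.8 -2.7] q [ 0.17  0.57  2.06  0.    0.51 -1.46]
```

View pics/t9b.png

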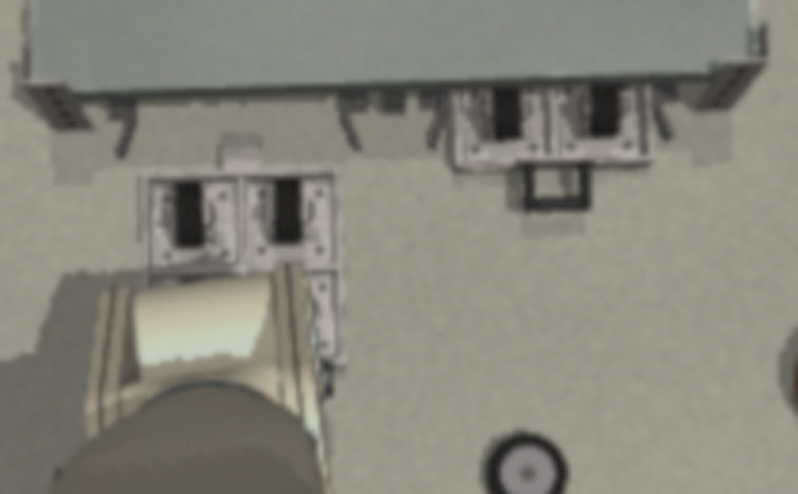

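View pics/w9.png

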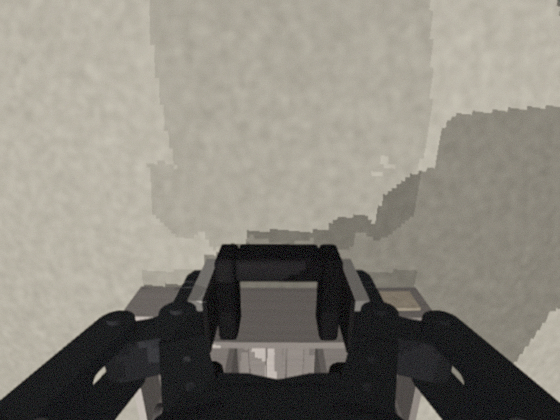

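The tray has turned parallel to the shelf (rear wall row ~172, strike at (240,150)). Checking its rear corners against the rails in the same view.

Run:
```python
from h import *
im=cv2.imread('pics/t9.png')
c=im[118:178,200:290]; c=cv2.convertScaleAbs(c,alpha=1.4,beta=0)
cv2.imwrite('pics/t9c.png',cv2.resize(c,None,fx=8.8,fy=8.8,interpolation=cv2.INTER_CUBIC))
```

```text
(no output)
```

View pics/t9c.png

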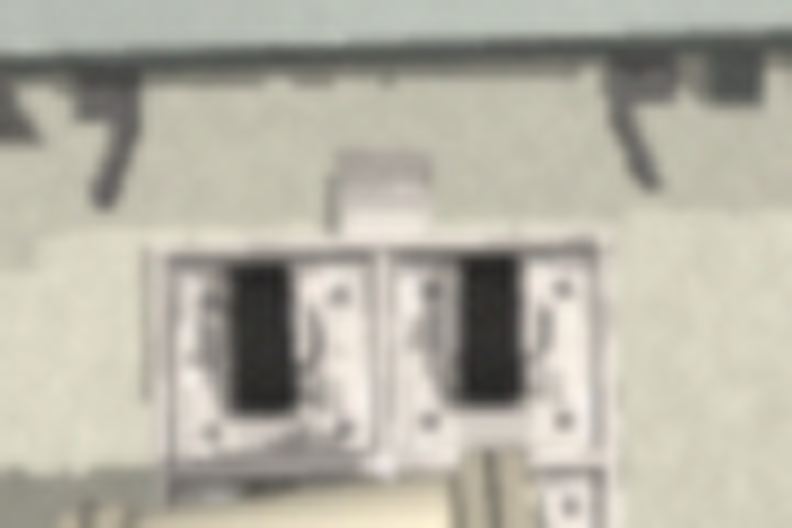

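Run:
```python
from h import *
t=pickle.load(open('pics/t9.pkl','rb'))
g=lambda u,v,z: onz(t,200+u/8.8-.4,118+v/8.8-.4,z)
a,b=g(157,252,30),g(606,240,30); print('rim',a,b,(a+b)/2,np.linalg.norm(a-b), np.degrees(np.arctan2(-(a-b)[0],(a-b)[1])))
for l,r,n in(((118,203),(640,190),'tips'),((138,130),(612,112),'throat')):
    a,b=g(*l,14),g(*r,14); print(n,a.round(1),b.round(1),(a+b)/2,np.linalg.norm(a-b),np.degrees(np.arctan2(-(a-b)[0],(a-b)[1])))
a,b=g(340,160,20),g(430,155,20);print('strike',(a+b)/2,np.linalg.norm(a-b))
```

```text
rim [626.67307809 170.69307863  30.        ] [634.05428024  24.36481826  30.        ] [630.36367916  97.52894844  30.        ] 146.51430622769368 2.8877100058845593
tips [646.  186.2  14. ] [654.3  13.9  14. ] [650.14947609 100.06204803  14.        ] 172.44988363214165 2.7787043266541374
throat [670.6 180.5  14. ] [680.3  23.9  14. ] [675.48605503 102.15981391  14.        ] 156.91266705074045 3.535838519292422
strike [661.91998651  97.99701644  20.        ] 29.65849800111186
```

Run:
```python
from h import *
delta(gptarget(-88,197.5,lat=1.6),Rtool(3.6))
```

```text
t 9.6 tcp [464.1  89.7 197.5] d [-27.    1.5  -0. ] |d| 27.0 rv [ 0.   -0.03 -0.33] wf [ 1.6  0.  -4.3] q [ 0.17  0.57  2.06  0.    0.51 -1.46]
```

Request:
{"method": "jog_arm", "body": {"moves": [{"dx": -4, "dy": 0.5, "dz": 1, "rx": 0, "ry": 0, "rz": -0.1, "claw": 35}, {"dx": -10, "dy": 1, "dz": 1, "rx": 0, "ry": 0, "rz": -0.2, "claw": 35}, {"dx": -16, "dy": 1.5, "dz": 1, "rx": 0, "ry": 0, "rz": -0.3, "claw": 35}, {"dx": -22, "dy": 1.5, "dz": 1, "rx": 0, "ry": 0, "rz": -0.3, "claw": 35}, {"dx": -27, "dy": 1.5, "dz": 1, "rx": 0, "ry": 0, "rz": -0.3, "claw": 35}, {"dx": -27, "dy": 1.5, "dz": 1, "rx": 0, "ry": 0, "rz": -0.3, "claw": 35}, {"dx": -27, "dy": 1.5, "dz": 1, "rx": 0, "ry": 0, "rz": -0.3, "claw": 35}]}}

```text
time: 10.3
tcp_pos: [491.5, 92.7, 196.5]
ee_rot: [0.0, -0.031, 1.0, 0.0]
wrist_force: [2.1, -0.2, -2.7]
grip_width: 0.577
```

Run:
```python
from h import *
delta(gptarget(-88,197.5,lat=1.6),Rtool(3.6))
d=snap('top','t10'); c=cv2.convertScaleAbs(d['img'][118:178,200:290],alpha=1.4,beta=0)
cv2.imwrite('pics/t10c.png',cv2.resize(c,None,fx=8.8,fy=8.8,interpolation=cv2.INTER_CUBIC))
```

```text
t 10.3 tcp [491.5  92.7 196.5] d [ 0.5 -0.  -1. ] |d| 1.1 rv [ 0.01  0.05 -0.01] wf [ 2.1 -0.2 -2.7] q [ 0.16  0.59  2.    0.    0.54 -1.47]
```

View pics/t10c.png

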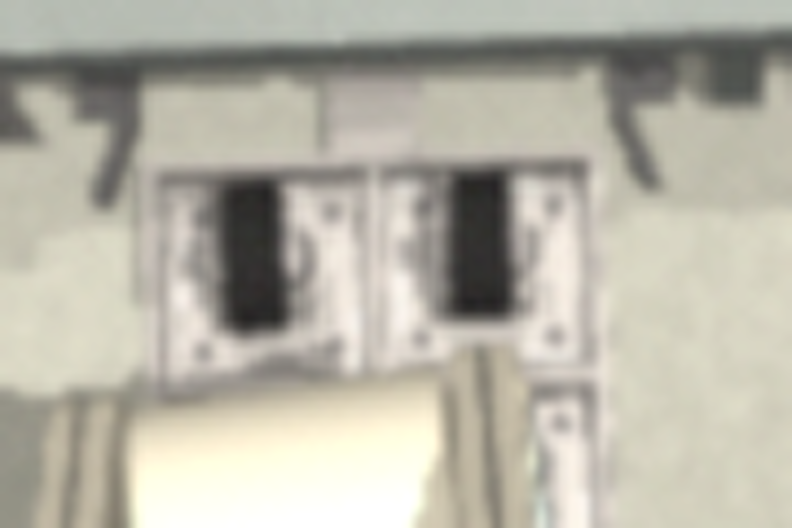

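Request:
{"method": "jog_arm", "body": {"moves": [{"dx": -5, "dy": 0, "dz": 1, "rx": 0, "ry": 0, "rz": 0.1, "claw": 35}, {"dx": -10, "dy": 0, "dz": 1.5, "rx": 0, "ry": 0, "rz": 0.2, "claw": 35}, {"dx": -16, "dy": 0, "dz": 1.5, "rx": 0, "ry": 0, "rz": 0.2, "claw": 35}, {"dx": -22, "dy": 0, "dz": 1.5, "rx": 0, "ry": 0, "rz": 0.2, "claw": 35}, {"dx": -28, "dy": 0, "dz": 1.5, "rx": 0, "ry": 0, "rz": 0.2, "claw": 35}, {"dx": -32, "dy": 0, "dz": 1.5, "rx": 0, "ry": 0, "rz": 0.2, "claw": 35}, {"dx": -32, "dy": 0, "dz": 1.5, "rx": 0, "ry": 0, "rz": 0.2, "claw": 35}]}}

```text
time: 11.05
tcp_pos: [521.8, 94.6, 196.0]
ee_rot: [-0.002, -0.029, 1.0, -0.0]
wrist_force: [-8.2, -0.8, 20.2]
grip_width: 0.577
```

Run:
```python
from h import *
delta(gptarget(-55,196,lat=1.6),Rtool(3.4)); print(arm.get_obs()['moment'])
d=snap('top','t11'); c=cv2.convertScaleAbs(d['img'][112:172,200:290],alpha=1.4,beta=0)
cv2.imwrite('pics/t11c.png',cv2.resize(c,None,fx=8.8,fy=8.8,interpolation=cv2.INTER_CUBIC))
```

```text
t 11.05 tcp [521.8  94.6 196. ] d [-2.2 -0.1  0. ] |d| 2.2 rv [-0.01 -0.24 -0.03] wf [-8.2 -0.8 20.2] q [ 0.16  0.62  1.94  0.    0.59 -1.47]
[-0.16311846  1.26119334 -0.04954285]
```

View pics/t11c.png

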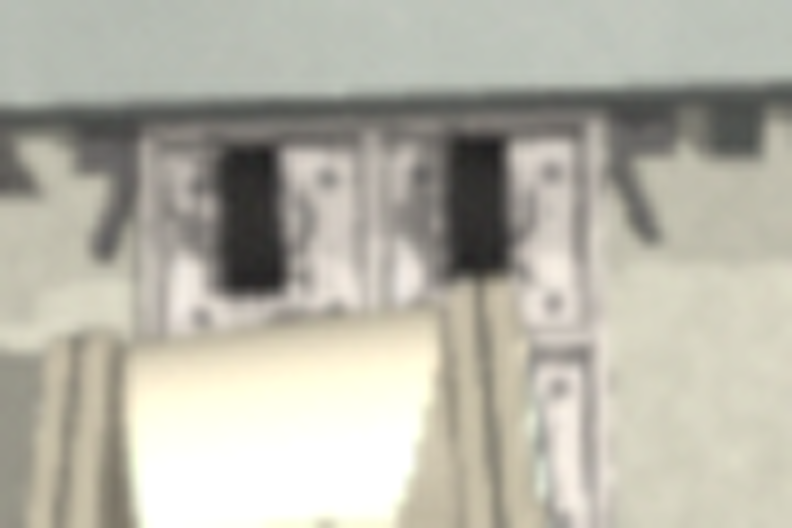

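Request:
{"method": "jog_arm", "body": {"moves": [{"dx": 0, "dy": 0, "dz": -0.6, "rx": 0, "ry": 0, "rz": 0, "claw": 35}, {"dx": 0, "dy": 0, "dz": -1.2, "rx": 0, "ry": 0, "rz": 0, "claw": 35}, {"dx": 0, "dy": 0, "dz": -1.2, "rx": 0, "ry": 0, "rz": 0, "claw": 35}]}}

```text
time: 11.4
tcp_pos: [521.8, 94.6, 196.1]
ee_rot: [-0.002, -0.029, 1.0, -0.0]
wrist_force: [-4.9, -1.3, 6.3]
grip_width: 0.582
```

Run:
```python
from h import *
delta(gptarget(-55,196,lat=1.6),Rtool(3.4)); print(arm.get_obs()['moment'])
t=pickle.load(open('pics/t11.pkl','rb'))
g=lambda u,v,z: onz(t,200+u/8.8-.4,112+v/8.8-.4,z)
# z30 rim sides at v~230, rails z14
a,b=g(142,230,30),g(606,230,30); print(a.round(1),b.round(1),np.linalg.norm(a-b),(a+b)/2)
a,b=g(138,180,14),g(612,165,14); print(a.round(1),b.round(1),np.linalg.norm(a-b),(a+b)/2)
```

```text
t 11.4 tcp [521.8  94.6 196.1] d [-2.2 -0.1  0.1] |d| 2.2 rv [-0.01 -0.22 -0.03] wf [-4.9 -1.3  6.3] q [ 0.16  0.62  1.94  0.    0.59 -1.47]
[-0.06908881  0.87479587 -0.04733683]
[651.4 176.5  30. ] [654.9  24.9  30. ] 151.63011077373096 [653.1140386  100.69754215  30.        ]
[671.6 180.5  14. ] [680.3  23.9  14. ] 156.88987639123062 [675.92373237 102.17623797  14.        ]
```

Request:
{"method": "jog_arm", "body": {"moves": [{"dx": -4, "dy": 0, "dz": -0.3, "rx": 0, "ry": 0, "rz": 0, "claw": 35}, {"dx": -8, "dy": 0, "dz": -0.5, "rx": 0, "ry": 0, "rz": 0, "claw": 35}, {"dx": -12, "dy": 0, "dz": -0.5, "rx": 0, "ry": 0, "rz": 0, "claw": 35}, {"dx": -16, "dy": 0, "dz": -0.5, "rx": 0, "ry": 0, "rz": 0, "claw": 35}, {"dx": -20, "dy": 0, "dz": -0.5, "rx": 0, "ry": 0, "rz": 0, "claw": 35}, {"dx": -24, "dy": 0, "dz": -0.5, "rx": 0, "ry": 0, "rz": 0, "claw": 35}]}}

```text
time: 12.0
tcp_pos: [546.8, 96.0, 196.3]
ee_rot: [-0.001, -0.029, 1.0, -0.0]
wrist_force: [-1.1, 0.1, -4.5]
grip_width: 0.578
```

```bash
cat >> h.py <<'E'
def rep(off=96.2):
    o,p,R=st(); h=np.array([np.cos(np.radians(Y)),np.sin(np.radians(Y))]); n=np.array([-h[1],h[0]])
    r=p[:2]-B; F=o['wrist_force']; print('t',round(o['time'],2),'s',(r@h+off).round(2),'lat',(r@n).round(2),'z',p[2].round(2),'Fax',(F[:2]@h).round(2),'Flat',(F[:2]@n).round(2),'Fz',F[2].round(2),'M',o['moment'].round(2),'rv',(R.inv()*Rtool(3.4)).as_rotvec(degrees=True).round(2),'q',np.round(o['q'],2))
E
python3 -c "
from h import *
rep()"
```

```text
t 12.0 s -32.12 lat 1.7 z 196.29 Fax -1.05 Flat 0.15 Fz -4.46 M [-0.1   0.38 -0.04] rv [-0.01 -0.12 -0.03] q [ 0.15  0.64  1.88  0.    0.62 -1.48]
```

Request:
{"method": "jog_arm", "body": {"moves": [{"dx": -3, "dy": 0, "dz": 0.3, "rx": 0, "ry": 0, "rz": 0, "claw": 35}, {"dx": -6, "dy": 0, "dz": 0.3, "rx": 0, "ry": 0, "rz": 0, "claw": 35}, {"dx": -9, "dy": 0, "dz": 0.3, "rx": 0, "ry": 0, "rz": 0, "claw": 35}, {"dx": -11, "dy": 0, "dz": 0.3, "rx": 0, "ry": 0, "rz": 0, "claw": 35}]}}

```text
time: 12.4
tcp_pos: [557.8, 96.7, 196.2]
ee_rot: [-0.001, -0.029, 1.0, -0.0]
wrist_force: [-1.2, -0.4, -3.4]
grip_width: 0.579
```

```bash
python3 -c "
from h import *
rep(); snap('scene','s12')"
```

```text
t 12.4 s -21.14 lat 1.77 z 196.19 Fax -1.23 Flat -0.35 Fz -3.44 M [-0.1   0.34 -0.02] rv [-0.   -0.08 -0.02] q [ 0.15  0.65  1.86  0.    0.64 -1.48]
```

View pics/s12.png

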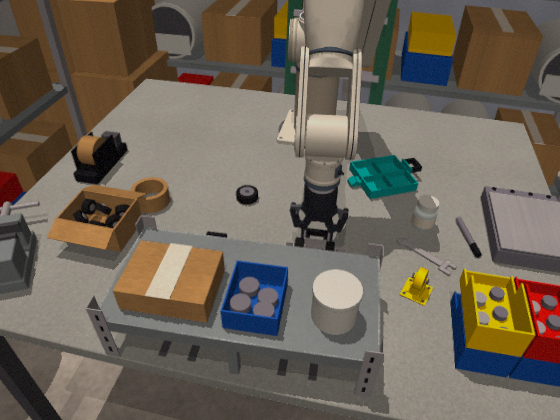

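Request:
{"method": "jog_arm", "body": {"moves": [{"dx": -2, "dy": 0, "dz": 0.2, "rx": 0, "ry": 0, "rz": 0, "claw": 35}, {"dx": -4, "dy": 0, "dz": 0.2, "rx": 0, "ry": 0, "rz": 0, "claw": 35}, {"dx": -6, "dy": 0, "dz": 0.2, "rx": 0, "ry": 0, "rz": 0, "claw": 35}, {"dx": -8, "dy": 0, "dz": 0.2, "rx": 0, "ry": 0, "rz": 0, "claw": 35}]}}

```text
time: 12.85
tcp_pos: [565.5, 97.2, 196.1]
ee_rot: [-0.001, -0.029, 1.0, -0.0]
wrist_force: [-3.6, -0.8, 1.4]
grip_width: 0.579
```

Request:
{"method": "jog_arm", "body": {"moves": [{"dx": -2, "dy": 0, "dz": 0, "rx": 0, "ry": 0, "rz": 0, "claw": 35}, {"dx": -4, "dy": 0, "dz": 0, "rx": 0, "ry": 0, "rz": 0, "claw": 35}, {"dx": -6, "dy": 0, "dz": 0, "rx": 0, "ry": 0, "rz": 0, "claw": 35}]}}

```text
time: 13.15
tcp_pos: [571.5, 97.5, 196.1]
ee_rot: [-0.001, -0.029, 1.0, -0.0]
wrist_force: [-4.2, -0.7, 3.6]
grip_width: 0.58
```

Request:
{"method": "jog_arm", "body": {"moves": [{"dx": -2, "dy": 0, "dz": 0, "rx": 0, "ry": 0, "rz": 0, "claw": 35}, {"dx": -4, "dy": 0, "dz": 0, "rx": 0, "ry": 0, "rz": 0, "claw": 35}, {"dx": -6, "dy": 0, "dz": 0, "rx": 0, "ry": 0, "rz": 0, "claw": 35}]}}

```text
time: 13.45
tcp_pos: [577.5, 97.9, 196.1]
ee_rot: [-0.001, -0.029, 1.0, -0.0]
wrist_force: [-5.4, -0.0, 5.3]
grip_width: 0.575
```

```bash
python3 -c "
from h import *
rep()"
```

```text
t 13.45 s -1.34 lat 1.79 z 196.12 Fax -5.43 Flat 0.27 Fz 5.28 M [-0.15  0.91 -0.01] rv [-0.   -0.11 -0.02] q [ 0.15  0.67  1.81  0.    0.66 -1.48]
```

Request:
{"method": "jog_arm", "body": {"moves": [{"dx": -1.5, "dy": 0, "dz": -0.3, "rx": 0, "ry": 0, "rz": 0, "claw": 35}, {"dx": -3, "dy": 0, "dz": -0.3, "rx": 0, "ry": 0, "rz": 0, "claw": 35}, {"dx": -5, "dy": 0, "dz": -0.3, "rx": 0, "ry": 0, "rz": 0, "claw": 35}]}}

```text
time: 13.75
tcp_pos: [582.4, 98.1, 196.1]
ee_rot: [-0.001, -0.029, 1.0, -0.0]
wrist_force: [-3.2, -0.6, 0.3]
grip_width: 0.574
```

Request:
{"method": "jog_arm", "body": {"moves": [{"dx": -2, "dy": 0, "dz": 0, "rx": 0, "ry": 0, "rz": 0, "claw": 35}, {"dx": -4, "dy": 0, "dz": 0, "rx": 0, "ry": 0, "rz": 0, "claw": 35}, {"dx": -6, "dy": 0, "dz": 0, "rx": 0, "ry": 0, "rz": 0, "claw": 35}]}}

```text
time: 14.05
tcp_pos: [588.6, 98.5, 196.1]
ee_rot: [-0.001, -0.029, 1.0, -0.0]
wrist_force: [-3.4, -0.1, 0.4]
grip_width: 0.579
```

Request:
{"method": "jog_arm", "body": {"moves": [{"dx": -2, "dy": 0, "dz": -0.1, "rx": 0, "ry": 0, "rz": 0, "claw": 35}, {"dx": -4, "dy": 0, "dz": -0.1, "rx": 0, "ry": 0, "rz": 0, "claw": 35}, {"dx": -6, "dy": 0, "dz": -0.1, "rx": 0, "ry": 0, "rz": 0, "claw": 35}]}}

```text
time: 14.35
tcp_pos: [594.6, 98.8, 196.2]
ee_rot: [-0.001, -0.029, 1.0, -0.0]
wrist_force: [-2.4, 0.8, -3.2]
grip_width: 0.579
```

```bash
python3 -c "
from h import *
rep()"
```

```text
t 14.35 s 15.73 lat 1.77 z 196.16 Fax -2.3 Flat 0.94 Fz -3.2 M [-0.1   0.4   0.05] rv [-0.   -0.1  -0.03] q [ 0.14  0.69  1.77  0.    0.69 -1.48]
```

Request:
{"method": "jog_arm", "body": {"moves": [{"dx": -2, "dy": 0, "dz": 0.1, "rx": 0, "ry": 0, "rz": 0, "claw": 35}, {"dx": -4, "dy": 0, "dz": 0.1, "rx": 0, "ry": 0, "rz": 0, "claw": 35}, {"dx": -6, "dy": 0, "dz": 0.1, "rx": 0, "ry": 0, "rz": 0, "claw": 35}]}}

```text
time: 14.65
tcp_pos: [599.2, 99.1, 196.1]
ee_rot: [-0.003, -0.029, 1.0, -0.0]
wrist_force: [-9.8, -0.5, 5.6]
grip_width: 0.582
```

Request:
{"method": "jog_arm", "body": {"moves": [{"dx": -2, "dy": 0, "dz": 0, "rx": 0, "ry": 0, "rz": 0, "claw": 35}, {"dx": -4, "dy": 0, "dz": 0, "rx": 0, "ry": 0, "rz": 0, "claw": 35}, {"dx": -6, "dy": 0, "dz": 0, "rx": 0, "ry": 0, "rz": 0, "claw": 35}]}}

```text
time: 14.95
tcp_pos: [604.8, 99.5, 196.1]
ee_rot: [-0.004, -0.029, 1.0, -0.0]
wrist_force: [-11.3, -0.9, 8.2]
grip_width: 0.579
```

```bash
python3 -c "
from h import *
rep(); snap('scene','s13')
im=cv2.imread('pics/s13.png'); cv2.imwrite('pics/s13b.png',cv2.resize(im[150:280,260:400],None,fx=4.5,fy=4.5,interpolation=cv2.INTER_CUBIC))
"
```

```text
t 14.95 s 25.95 lat 1.82 z 196.1 Fax -11.38 Flat -0.25 Fz 8.24 M [-0.07  1.68 -0.05] rv [-0.02 -0.41 -0.02] q [ 0.14  0.7   1.75  0.    0.71 -1.49]
```

View pics/s13b.png

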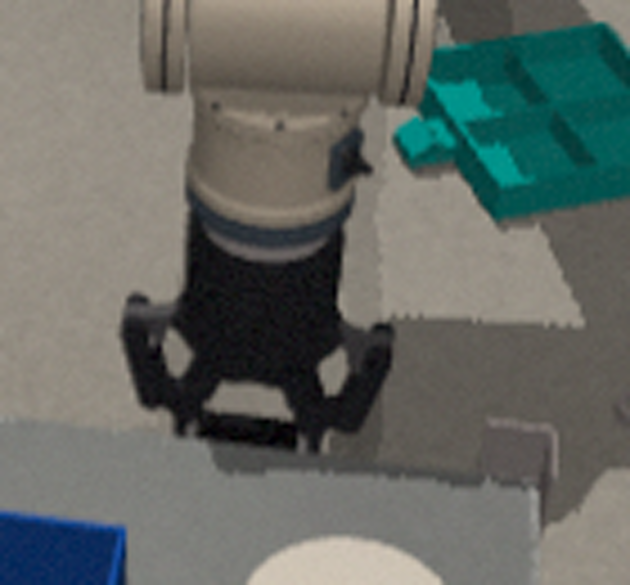

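Axial resistance jumped from ~3 N to ~11 N at s ≈ 19 mm, so the roller is engaged. The gripper is still well clear of the shelf edge. Continuing in small steps.

Request:
{"method": "jog_arm", "body": {"moves": [{"dx": -1, "dy": 0, "dz": -0.4, "rx": 0, "ry": 0, "rz": 0, "claw": 35}, {"dx": -2, "dy": 0, "dz": -0.4, "rx": 0, "ry": 0, "rz": 0, "claw": 35}, {"dx": -3, "dy": 0, "dz": -0.4, "rx": 0, "ry": 0, "rz": 0, "claw": 35}]}}

```text
time: 15.3
tcp_pos: [607.5, 99.6, 196.1]
ee_rot: [-0.004, -0.029, 1.0, -0.0]
wrist_force: [-11.1, -0.7, 4.5]
grip_width: 0.584
```

Request:
{"method": "jog_arm", "body": {"moves": [{"dx": -1, "dy": 0, "dz": 0, "rx": 0, "ry": 0, "rz": 0, "claw": 35}, {"dx": -2, "dy": 0, "dz": 0, "rx": 0, "ry": 0, "rz": 0, "claw": 35}, {"dx": -3, "dy": 0, "dz": 0, "rx": 0, "ry": 0, "rz": 0, "claw": 35}]}}

```text
time: 15.6
tcp_pos: [610.5, 99.8, 196.1]
ee_rot: [-0.004, -0.029, 1.0, -0.0]
wrist_force: [-10.0, -0.9, 2.8]
grip_width: 0.578
```

```bash
python3 -c "
from h import *
rep()"
```

```text
t 15.6 s 31.73 lat 1.8 z 196.13 Fax -10.04 Flat -0.32 Fz 2.78 M [-0.1   1.45 -0.02] rv [-0.02 -0.43 -0.02] q [ 0.14  0.7   1.73  0.    0.71 -1.49]
```

Request:
{"method": "jog_arm", "body": {"moves": [{"dx": -1, "dy": 0, "dz": -0.1, "rx": 0, "ry": 0, "rz": 0, "claw": 35}, {"dx": -2, "dy": 0, "dz": -0.1, "rx": 0, "ry": 0, "rz": 0, "claw": 35}]}}

```text
time: 15.8
tcp_pos: [613.4, 100.0, 196.3]
ee_rot: [-0.002, -0.029, 1.0, -0.0]
wrist_force: [-5.4, -0.4, -0.8]
grip_width: 0.577
```

Request:
{"method": "jog_arm", "body": {"moves": [{"dx": -1, "dy": 0, "dz": 0, "rx": 0, "ry": 0, "rz": 0, "claw": 35}, {"dx": -2, "dy": 0, "dz": 0, "rx": 0, "ry": 0, "rz": 0, "claw": 35}]}}

```text
time: 16.0
tcp_pos: [616.3, 100.1, 196.6]
ee_rot: [-0.001, -0.029, 1.0, -0.0]
wrist_force: [-0.8, 0.4, -2.9]
grip_width: 0.583
```

Request:
{"method": "jog_arm", "body": {"moves": [{"dx": -0.7, "dy": 0, "dz": 0, "rx": 0, "ry": 0, "rz": 0, "claw": 35}, {"dx": -1.4, "dy": 0, "dz": 0, "rx": 0, "ry": 0, "rz": 0, "claw": 35}]}}

```text
time: 16.2
tcp_pos: [617.7, 100.2, 196.5]
ee_rot: [-0.001, -0.029, 1.0, -0.0]
wrist_force: [-4.2, 0.2, -2.5]
grip_width: 0.581
```

```bash
python3 -c "
from h import *
rep()"
```

```text
t 16.2 s 38.88 lat 1.81 z 196.54 Fax -4.15 Flat 0.45 Fz -2.46 M [-0.07  0.8  -0.05] rv [-0.01 -0.14 -0.03] q [ 0.14  0.71  1.72  0.    0.72 -1.49]
```

Request:
{"method": "jog_arm", "body": {"moves": [{"dx": -0.6, "dy": 0, "dz": 0.1, "rx": 0, "ry": 0, "rz": 0, "claw": 35}, {"dx": -0.6, "dy": 0, "dz": 0.1, "rx": 0, "ry": 0, "rz": 0, "claw": 35}]}}

```text
time: 16.4
tcp_pos: [618.0, 100.2, 196.4]
ee_rot: [-0.001, -0.029, 1.0, -0.0]
wrist_force: [-5.5, 0.1, -1.9]
grip_width: 0.58
```

Request:
{"method": "jog_arm", "body": {"moves": [{"dx": -0.6, "dy": 0, "dz": 0, "rx": 0, "ry": 0, "rz": 0, "claw": 35}, {"dx": -0.6, "dy": 0, "dz": 0, "rx": 0, "ry": 0, "rz": 0, "claw": 35}]}}

```text
time: 16.6
tcp_pos: [618.5, 100.2, 196.4]
ee_rot: [-0.002, -0.029, 1.0, -0.0]
wrist_force: [-5.2, 0.3, -1.3]
grip_width: 0.577
```

```bash
python3 -c "
from h import *
rep()"
```

```text
t 16.6 s 39.67 lat 1.79 z 196.42 Fax -5.15 Flat 0.62 Fz -1.29 M [-0.08  1.02 -0.01] rv [-0.01 -0.19 -0.02] q [ 0.14  0.71  1.72  0.    0.72 -1.49]
```

Request:
{"method": "jog_arm", "body": {"moves": [{"dx": -0.8, "dy": 0, "dz": 0, "rx": 0, "ry": 0, "rz": 0, "claw": 35}, {"dx": -0.8, "dy": 0, "dz": 0, "rx": 0, "ry": 0, "rz": 0, "claw": 35}]}}

```text
time: 16.8
tcp_pos: [619.0, 100.3, 196.3]
ee_rot: [-0.002, -0.029, 1.0, -0.0]
wrist_force: [-6.8, -0.3, 0.2]
grip_width: 0.58
```

Request:
{"method": "jog_arm", "body": {"moves": [{"dx": -0.8, "dy": 0, "dz": 0, "rx": 0, "ry": 0, "rz": 0, "claw": 35}, {"dx": -0.8, "dy": 0, "dz": 0, "rx": 0, "ry": 0, "rz": 0, "claw": 35}]}}

```text
time: 17.0
tcp_pos: [619.4, 100.3, 196.3]
ee_rot: [-0.003, -0.029, 1.0, -0.0]
wrist_force: [-9.1, -0.7, 0.3]
grip_width: 0.577
```

```bash
python3 -c "
from h import *
rep()"
```

```text
t 17.0 s 40.66 lat 1.81 z 196.29 Fax -9.11 Flat -0.15 Fz 0.29 M [-0.09  1.32 -0.03] rv [-0.01 -0.29 -0.02] q [ 0.14  0.71  1.71  0.    0.72 -1.49]
```

Request:
{"method": "jog_arm", "body": {"moves": [{"dx": -0.7, "dy": 0, "dz": 0, "rx": 0, "ry": 0, "rz": 0, "claw": 35}, {"dx": -0.7, "dy": 0, "dz": 0, "rx": 0, "ry": 0, "rz": 0, "claw": 35}, {"dx": -0.7, "dy": 0, "dz": 0, "rx": 0, "ry": 0, "rz": 0, "claw": 35}]}}

```text
time: 17.3
tcp_pos: [619.8, 100.3, 196.2]
ee_rot: [-0.003, -0.03, 1.0, -0.0]
wrist_force: [-10.7, -0.3, 1.2]
grip_width: 0.581
```

```bash
python3 -c "
from h import *
rep()"
```

```text
t 17.3 s 41.01 lat 1.83 z 196.23 Fax -10.7 Flat 0.34 Fz 1.17 M [-0.13  1.58  0.  ] rv [-0.02 -0.35 -0.02] q [ 0.14  0.71  1.71  0.    0.73 -1.49]
```

```bash
python3 -c "
from h import *
snap('wrist','w14'); snap('top','t14')"
```

Request:
{"method": "jog_arm", "body": {"moves": [{"dx": 0, "dy": 0, "dz": 0, "rx": 0, "ry": 0, "rz": 0, "claw": 52}, {"dx": 0, "dy": 0, "dz": 0, "rx": 0, "ry": 0, "rz": 0, "claw": 60}, {"dx": 0, "dy": 0, "dz": 0, "rx": 0, "ry": 0, "rz": 0, "claw": 66}, {"dx": 0, "dy": 0, "dz": 0, "rx": 0, "ry": 0, "rz": 0, "claw": 66}]}}

```text
time: 17.8
tcp_pos: [621.9, 100.5, 197.1]
ee_rot: [0.0, -0.029, 1.0, 0.0]
wrist_force: [-0.0, 0.3, 0.2]
grip_width: 0.773
```

```bash
python3 -c "
from h import *
rep(); d=snap('wrist','w15'); a=cv2.imread('pics/w14.png')
cv2.imwrite('pics/cmp.png',np.hstack([a[180:380,150:420],d['img'][180:380,150:420]]))"
```

```text
t 17.8 s 43.1 lat 1.87 z 197.07 Fax 0.0 Flat 0.28 Fz 0.17 M [-0.03 -0.01  0.03] rv [ 0.    0.01 -0.03] q [ 0.14  0.71  1.71  0.    0.72 -1.49]
```

View pics/cmp.png

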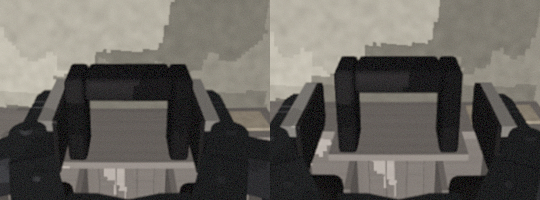

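```bash
python3 -c "
from h import *
a=pickle.load(open('pics/w14.pkl','rb'));b=pickle.load(open('pics/w15.pkl','rb'))
print(a['fx'])
for d,l in((a,[(220,245),(340,245)]),(b,[(218,237),(341,237)])):
  for u,v in l: print(onz(d,u,v,47).round(1))
for n,d in(('a',a),('b',b)):
  g=d['img'].max(2).astype(int); print(n,[int(x) for x in g[225:255,280]])
"
```

```text
343.62286825421575
[596.5  76.5  47. ]
[593.8 121.4  47. ]
[596.6  75.9  47. ]
[593.8 121.9  47. ]
a [178, 176, 177, 176, 177, 168, 138, 124, 122, 127, 125, 123, 126, 130, 125, 129, 129, 121, 95, 44, 16, 13, 24, 19, 13, 22, 31, 25, 32, 27]
b [134, 122, 126, 126, 125, 128, 124, 129, 128, 129, 115, 74, 28, 34, 24, 20, 29, 33, 24, 39, 26, 22, 15, 25, 25, 37, 36, 46, 38, 49]
```

The handle front stays at x ≈ 595 before and after release, so it did not spring back. I'll confirm with a light push from behind using nearly shut fingers.

Request:
{"method": "jog_arm", "body": {"moves": [{"dx": 0, "dy": 0, "dz": -20, "rx": 0, "ry": 0, "rz": 0, "claw": 66}, {"dx": 0, "dy": 0, "dz": -50, "rx": 0, "ry": 0, "rz": 0, "claw": 66}, {"dx": 25, "dy": -1.8, "dz": -55, "rx": 0, "ry": 0, "rz": 0, "claw": 40}, {"dx": 50, "dy": -1.8, "dz": -55, "rx": 0, "ry": 0, "rz": 0, "claw": 20}, {"dx": 50, "dy": -1.8, "dz": -55, "rx": 0, "ry": 0, "rz": 0, "claw": 20}, {"dx": 50, "dy": -1.8, "dz": -35, "rx": 0, "ry": 0, "rz": 0, "claw": 20}, {"dx": 50, "dy": -1.8, "dz": -10, "rx": 0, "ry": 0, "rz": 0, "claw": 20}, {"dx": 50, "dy": -1.8, "dz": 0, "rx": 0, "ry": 0, "rz": 0, "claw": 20}, {"dx": 50, "dy": -1.8, "dz": 0, "rx": 0, "ry": 0, "rz": 0, "claw": 20}]}}

```text
time: 18.75
tcp_pos: [571.3, 95.7, 195.3]
ee_rot: [-0.002, -0.029, 1.0, -0.0]
wrist_force: [0.0, -1.0, 0.6]
grip_width: 0.233
```

```bash
python3 -c "
from h import *
rep(0); d=snap('wrist','w16')"
```

```text
t 18.75 s -103.92 lat -0.06 z 195.26 Fax -0.02 Flat -1.02 Fz 0.56 M [0.04 0.01 0.02] rv [-0.02 -0.25 -0.02] q [ 0.15  0.66  1.83  0.    0.66 -1.48]
```

View pics/w16.png

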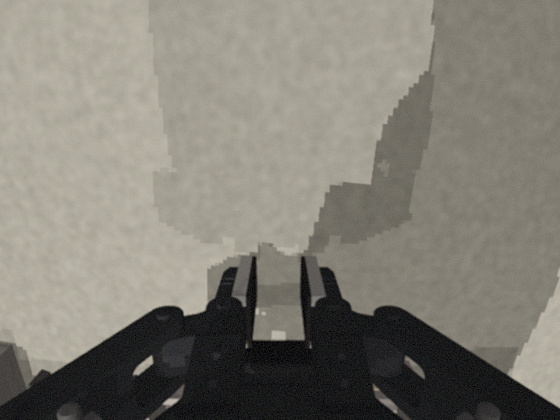

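Request:
{"method": "jog_arm", "body": {"moves": [{"dx": -6, "dy": 1.8, "dz": 0, "rx": 0, "ry": 0, "rz": 0, "claw": 20}, {"dx": -11, "dy": 1.8, "dz": 0, "rx": 0, "ry": 0, "rz": 0, "claw": 20}, {"dx": -15, "dy": 1.8, "dz": 0, "rx": 0, "ry": 0, "rz": 0, "claw": 20}, {"dx": -16, "dy": 1.8, "dz": 0, "rx": 0, "ry": 0, "rz": 0, "claw": 20}]}}

```text
time: 19.2
tcp_pos: [588.2, 98.5, 197.3]
ee_rot: [0.0, -0.029, 1.0, 0.0]
wrist_force: [-0.5, -0.5, -0.2]
grip_width: 0.235
```

Request:
{"method": "jog_arm", "body": {"moves": [{"dx": -1, "dy": 0, "dz": 0, "rx": 0, "ry": 0, "rz": 0, "claw": 20}, {"dx": -2, "dy": 0, "dz": 0, "rx": 0, "ry": 0, "rz": 0, "claw": 20}]}}

```text
time: 19.4
tcp_pos: [589.2, 98.5, 196.7]
ee_rot: [-0.001, -0.029, 1.0, -0.0]
wrist_force: [-0.1, -0.2, 0.4]
grip_width: 0.236
```

Request:
{"method": "jog_arm", "body": {"moves": [{"dx": -1, "dy": 0, "dz": 0, "rx": 0, "ry": 0, "rz": 0, "claw": 20}, {"dx": -1.5, "dy": 0, "dz": 0, "rx": 0, "ry": 0, "rz": 0, "claw": 20}]}}

```text
time: 19.6
tcp_pos: [589.8, 98.5, 196.4]
ee_rot: [-0.002, -0.029, 1.0, -0.0]
wrist_force: [-7.1, 0.3, 4.5]
grip_width: 0.233
```

```bash
python3 -c "
from h import *
rep(0)"
```

```text
t 19.6 s -85.19 lat 1.75 z 196.43 Fax -7.04 Flat 0.7 Fz 4.52 M [-0.08  0.9  -0.03] rv [-0.02 -0.28 -0.03] q [ 0.15  0.68  1.78  0.    0.68 -1.48]
```

Request:
{"method": "jog_arm", "body": {"moves": [{"dx": -0.5, "dy": 0, "dz": 0, "rx": 0, "ry": 0, "rz": 0, "claw": 20}, {"dx": -0.5, "dy": 0, "dz": 0, "rx": 0, "ry": 0, "rz": 0, "claw": 20}]}}

```text
time: 19.8
tcp_pos: [590.0, 98.6, 196.3]
ee_rot: [-0.003, -0.029, 1.0, -0.0]
wrist_force: [-6.5, -0.2, 4.0]
grip_width: 0.237
```

Request:
{"method": "jog_arm", "body": {"moves": [{"dx": -0.5, "dy": 0, "dz": 0, "rx": 0, "ry": 0, "rz": 0, "claw": 20}, {"dx": -0.5, "dy": 0, "dz": 0, "rx": 0, "ry": 0, "rz": 0, "claw": 20}]}}

```text
time: 20.0
tcp_pos: [590.1, 98.6, 196.3]
ee_rot: [-0.003, -0.029, 1.0, -0.0]
wrist_force: [-6.8, -0.9, 5.0]
grip_width: 0.237
```

```bash
python3 -c "
from h import *
rep(0)"
```

```text
t 20.0 s -84.9 lat 1.76 z 196.28 Fax -6.81 Flat -0.53 Fz 5.04 M [-0.06  1.13 -0.02] rv [-0.02 -0.39 -0.02] q [ 0.15  0.68  1.78  0.    0.69 -1.48]
```

Request:
{"method": "jog_arm", "body": {"moves": [{"dx": -0.7, "dy": 0, "dz": 0, "rx": 0, "ry": 0, "rz": 0, "claw": 20}, {"dx": -0.7, "dy": 0, "dz": 0, "rx": 0, "ry": 0, "rz": 0, "claw": 20}]}}

```text
time: 20.2
tcp_pos: [590.4, 98.6, 196.2]
ee_rot: [-0.004, -0.029, 1.0, -0.0]
wrist_force: [-9.2, -1.0, 7.0]
grip_width: 0.234
```

Request:
{"method": "jog_arm", "body": {"moves": [{"dx": -0.7, "dy": 0, "dz": 0, "rx": 0, "ry": 0, "rz": 0, "claw": 20}, {"dx": -0.7, "dy": 0, "dz": 0, "rx": 0, "ry": 0, "rz": 0, "claw": 20}]}}

```text
time: 20.4
tcp_pos: [590.6, 98.6, 196.1]
ee_rot: [-0.005, -0.029, 1.0, -0.0]
wrist_force: [-11.6, -0.4, 8.7]
grip_width: 0.233
```

```bash
python3 -c "
from h import *
rep(0)"
```

```text
t 20.4 s -84.41 lat 1.74 z 196.05 Fax -11.65 Flat 0.26 Fz 8.68 M [-0.1   1.77  0.  ] rv [-0.03 -0.55 -0.02] q [ 0.15  0.68  1.78  0.    0.69 -1.48]
```

At 11.6 N (more than roller plus drag) the tray doesn't move on, so it is against the buffer. Backing off.

Request:
{"method": "jog_arm", "body": {"moves": [{"dx": 2, "dy": 0, "dz": 0, "rx": 0, "ry": 0, "rz": 0, "claw": 20}, {"dx": 8, "dy": 0, "dz": 0, "rx": 0, "ry": 0, "rz": 0, "claw": 20}, {"dx": 25, "dy": 0, "dz": -5, "rx": 0, "ry": 0, "rz": 0, "claw": 20}, {"dx": 50, "dy": 0, "dz": -35, "rx": 0, "ry": 0, "rz": 0, "claw": 30}, {"dx": 80, "dy": 0, "dz": -75, "rx": 0, "ry": 0, "rz": 0, "claw": 40}, {"dx": 110, "dy": 0, "dz": -115, "rx": 0, "ry": 0, "rz": 0, "claw": 40}, {"dx": 130, "dy": 0, "dz": -155, "rx": 0, "ry": 0, "rz": 0, "claw": 40}, {"dx": 130, "dy": 0, "dz": -160, "rx": 0, "ry": 0, "rz": 0, "claw": 40}, {"dx": 130, "dy": 0, "dz": -160, "rx": 0, "ry": 0, "rz": 0, "claw": 40}]}}

```text
time: 21.3
tcp_pos: [464.1, 91.3, 358.5]
ee_rot: [0.002, -0.03, 1.0, 0.0]
wrist_force: [-0.3, -0.1, -1.2]
grip_width: 0.466
```

```bash
python3 -c "
from h import *
rep(0); w=snap('wrist','w20'); t=snap('top','t20'); s=snap('scene','s20')
a=cv2.resize(t['img'][90:230,180:390],(800,533),interpolation=cv2.INTER_CUBIC)
cv2.imwrite('pics/t20b.png',a)"
```

```text
t 21.3 s -211.17 lat 1.72 z 358.51 Fax -0.35 Flat -0.12 Fz -1.22 M [-0.01 -0.02 -0.02] rv [ 0.03  0.19 -0.01] q [ 0.17  0.27  2.    0.    0.87 -1.46]
```

View pics/t20b.png

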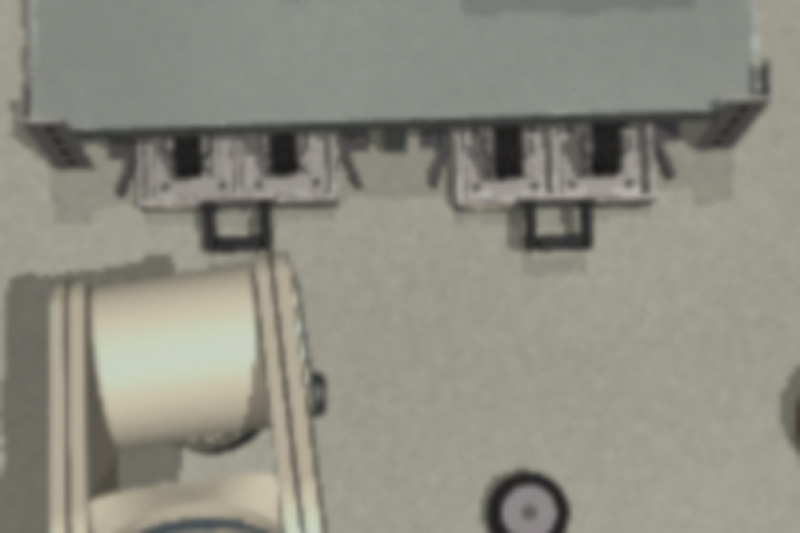

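View pics/w20.png

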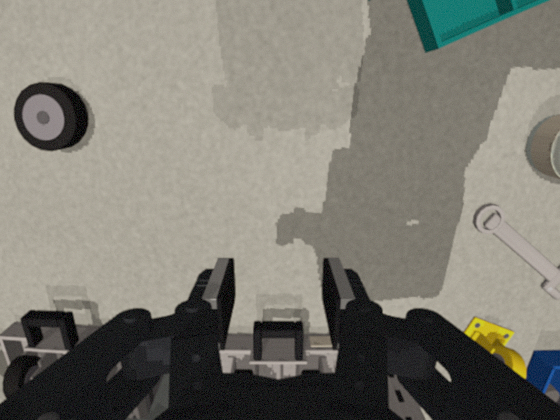

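View pics/s20.png

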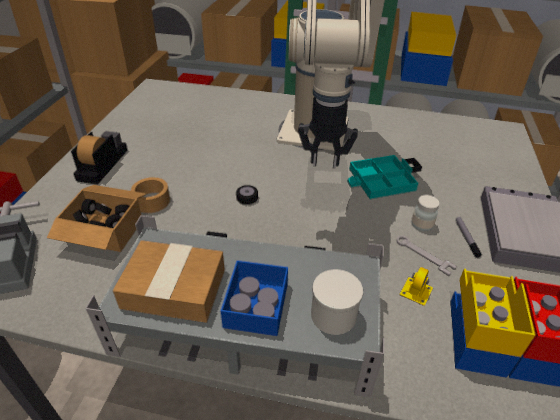

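Both trays sit alike under the shelf: ours has its front wall at row ~205 and its handle at (237,228), and the loose items are undisturbed. One last number check, then sign-off.

```bash
python3 -c "
from h import *
t=pickle.load(open('pics/t20.pkl','rb'))
f=800/210
g=lambda u,v,z: onz(t,180+u/f-.4,90+v/f-.4,z)
a,b=g(138,206,30),g(339,201,30); m=(a+b)/2; h=np.array([np.cos(np.radians(Y)),np.sin(np.radians(Y))]); n=np.array([-h[1],h[0]])
print(m,np.linalg.norm(a-b),'s',(m[:2]-B)@h+75,'lat',(m[:2]-B)@n,'yaw',np.degrees(np.arctan2(-(a-b)[0],(a-b)[1])))
for p in((203,248),(270,247)): print(((g(*p,47)[:2]-B)@h+113).round(1))
workorder.sign_off()"
```

```text
[637.70404897  99.90308305  30.        ] 151.58761900972937 s 37.66245471863861 lat 0.3529678000078272 yaw 2.7775959182406695
39.4
38.5
the job is handed in; nothing more can be done
```

The job is done as far as my checks can tell, and I have handed it in at about 21 s of the 72 s allowed. Sign-off gives no verdict.

- **Caster:** I set caster_a flat in the front right pocket. The picture taken right after showed it level with the other three.
- **Insertion:** I slid the tray in by its handle, centred between the rails to within about 0.5 mm. The shelf was not touched in any reading or picture.
- **Catch and buffer:** By feel, the roller engaged with the tray's centre about 19 mm past the bay origin, with up to about 11 N along the push. It let go at about 37 mm, and the tray then stopped at about 39–41 mm.
- **Held when released:** The handle did not move when I opened the fingers. A re-push from behind at 11.6 N moved the tray no further.
- **Forces:** Pushes along the bay stayed below 12 N. The highest reading was about 22 N, mostly the gripper pressing the tray down early on, and I corrected it straight away.
- **Last look:** The top camera puts the tray's centre at 38–39 mm, against 39–41 mm from the arm. That is within the 2 mm calibration. The loose items, both look-alikes and the full bay appear untouched.
- **Not seen:** The rear stop is hidden, so the catch and the buffer press are judged from force and position only.

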